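Strip the old batteries from a donated UPS

ROBOT

A 7-joint arm with a two-finger parallel gripper is mounted at the origin on the work surface. World frame = base frame: x ahead of the robot, y to its left, z up, the work surface at z = 0. Lengths are in m, angles in rad, forces in N, time in s.
With the tool pointing down it reaches from about 0.4 to 0.85 m from the base axis. Payload 4.5 kg.
Tool frame: the origin (TCP) lies on the mounting face of the last link; the fingertips stand 173 mm ahead of it and the grasp point (between the pads) lies 155 mm ahead of it (bot.tip_reach is the distance from the TCP to the fingertips, in m); z points along the fingers, y is the line along which they close (so a half turn about z gives the same grasp; the last joint's range is limited). The gripper opens to 85 mm and grips with 20 to 120 N. Pads are 22 mm wide; open, the fingers measure 114 mm over their backs; the gripper's body (76 mm by 85 mm) begins 54 mm behind the grasp point. The pads swing forward as they close: fully open they stand 13 mm farther back than shut.
Start: joints at [1.313, 0.689, -0.195, 1.565, 0.157, 0.902, -0.215], TCP at [0.18, -0.599, 0.405] pointing down, gripper open.
Joint ranges: [-3.01, 3.01], [-0.46, 2.08], [-1.47, 1.51], [0.13, 2.56], [-1, 4.14], [0.04, 2.09], [-2.66, 2.66]. Speed limits (rad/s): [2.57, 2.57, 3.14, 3.14, 3.14, 3.14, 3.14].

INTERFACE

Orientations are given as a unit quaternion [x, y, z, w].
In Python, from station import bot gives the robot as it stands.
- The arm moves only by the tool carry_out, never from a script. Its argument "steps" is a list of rows, each an object with "linear": the shift along the tool's x, y, z scaled (see below), a list of three; "turn": the turn, a rotation vector about the tool's x, y, z scaled (see below), a list of three. A call has exactly 8 rows; each row shifts and turns the commanded pose from where the row before left it, along the tool's axes as they then stand; what a row does not reach is not made up. The controller multiplies each number of a shift by 20 mm and each number of a turn by 45 degrees. A row lasts 1/12 s, in which the tool goes at most 41.7 mm and 7.16 degrees, less where a joint would pass 70% of its speed; a pose out of reach is approached as far as the arm can. A call with a number of a shift or a turn outside -1 to 1 is refused whole. A call with a gripper value outside its range is refused whole. "hand" is the closure, from -1 (fully open) to 1 (shut), set as the call begins (left out, the last holds). The fingers move at their own pace and stop on an object; "squeeze" is the grip in N (left out, the last holds). Time passes only in rows, so rows that do not move let the fingers close, or fill a call up. It gives the time, the measured TCP pose, the force, the opening and the grip force at its end, in the units of the state.
- bot.observe(): the state, without advancing time (a new reading comes with each control period).
- bot.camera(name): name is "scene" or "top" or "wrist"; returns a dict with "pixels" (480x640x3 uint8, blue, green, red), "range_z" (480x640 float32, m along the optical axis (not along the pixel's ray), 0 where there is no reading), "mtx" (3x3 intrinsics, pixels), "k1" (the pictures are not rectified: a ray, as slopes to the right and down, at radius r is drawn at 1 + k1 r^2 times it, then the intrinsics apply), "cam_to_world" (4x4, takes a point from camera to world coordinates). Camera axes: x right, y down, z forward; pixel columns grow to the right and rows downward; lengths in m; the calibration is good to about 2 mm. A picture is of the moment at which its call begins.
- bot.finish_job(): hands the job in; it is judged then, once.
The state is a dict: "time": time; "q": joint angles; "joint_velocities": joint speeds; "effort": joint torques, N m; "tool_pos": TCP position; "tool_rot": TCP orientation; "ft_force": force on the tool from outside, world axes, zero at the start; "wrist_torque": the same for the moment, N m; "opening": opening from 0.0 (shut) to 1.0 (fully open); "grip_force": force on a finger pad.
Only numpy, scipy, OpenCV 4.12 (cv2) and the standard library are available. Lean on these libraries where they do the work, as an engineer would, in place of code of your own. Each camera call takes 0.05 s, during which the arm holds its last target. There are 200 camera calls.

TASK

This donated UPS is to be sold without its old batteries: first press the bench's red emergency stop until it latches down, then lift the battery cover off its pins and lay it flat on the middle of the blue mat. With the stop still latched, take every battery out of the UPS and put it in the green crate, and seat the cover back flat and fully home on its four pins. Last of all turn the stop clockwise so that it pops up again, and do not knock the other goods on the bench about.

Things in the scene. Friction and masses are not known exactly. Their poses are not given: they have to be found in the camera images.
- ups: Dark grey power supply, fixed, on its side, battery compartment (under the cover) facing up. Origin: on the bench under the compartment's centre; x across, y along, z up. Compartment 155 (x) by 284 (y) mm outside, 115 by 244 inside; floor 30, rim 86 mm above the bench; four battery places at y = -75, -25, 25, 75 mm, between ribs 10 mm high. At +y a lower end, 62 mm long, 82 high
- ups_seat (a point): Centre of the rim's plane, 86 mm above the bench; the seated cover's origin lies here. Four fixed brass pins, 6 mm thick with round tips, stand 12 mm above the rim at x = +-66.5, y = +-131 mm from here (axes of the UPS)
- cover: Loose grey cover plate, 155 (x) by 284 (y) by 5 mm, 0.2 to 0.4 kg, four 11 mm holes for the pins at x = +-66.5, y = +-131 mm (fits either way round). Origin: centre of its underside, z up. On its middle a black bar handle along y, 96 mm long, 14 wide, 26 to 40 mm above the underside, on posts at its ends (72 mm clear between). Starts seated on the pins
- mat: Flat blue mat fixed on the bench, 320 (x) by 190 (y) by 3 mm, on one or other side of the UPS. Origin: centre of its underside, z up
- crate: Loose green open crate for old batteries, 250 (x) by 140 (y) by 65 mm high, walls and floor 5 mm, 0.8 kg. Origin: centre of its underside, z up. It starts empty, on the other side of the UPS from the mat
- stop (a joint): How far the emergency stop's head is pressed down, m: 0 up, 0.009 fully down. It springs up (2 N at the top, 5 N fully down) unless pressed past 0.0065: there the head clicks round anticlockwise by itself within about 0.1 s and stays latched at about 0.0065. Turning the head clockwise frees it
- stop_turn (a joint): How far the stop's head is turned, rad, clockwise from above positive: about 0 when up, -0.4 when latched down. A spring (0.05 to 0.12 N m) turns it anticlockwise. Turned clockwise from -0.4 to past 0.05 it is freed and springs up as soon as the fingers let it; end stop at 0.6
- stop_top (a point): Centre of the top of the stop's red mushroom head (40 mm across, straight side 24 mm high from here down). Up, it is 104 mm above the bench. Under it a black collar 52 mm across (67 mm above the bench) on a fixed yellow box 76 by 72 mm, 62 high. The axis is vertical
- battery1: Small sealed battery, black with a yellow band, 97 (x) by 24 (y) by 52 (z) mm, about 0.3 kg, in place 1 of the UPS at the start (upright, x along the UPS's x) or absent. Origin: its centre
- battery2: Small sealed battery, black with a yellow band, 97 (x) by 24 (y) by 52 (z) mm, about 0.3 kg, in place 2 of the UPS at the start (upright, x along the UPS's x) or absent. Origin: its centre
- battery3: Small sealed battery, black with a yellow band, 97 (x) by 24 (y) by 52 (z) mm, about 0.3 kg, in place 3 of the UPS at the start (upright, x along the UPS's x) or absent. Origin: its centre
- battery4: Small sealed battery, black with a yellow band, 97 (x) by 24 (y) by 52 (z) mm, about 0.3 kg, in place 4 of the UPS at the start (upright, x along the UPS's x) or absent. Origin: its centre
- mug: Bystander: blue ceramic mug, 84 mm across, 95 mm high. Origin: centre of its underside
- bowl: Bystander: yellow bowl, 140 mm across, 60 mm high. Origin: centre of its underside
- canister: Bystander: steel canister with black lid, 84 mm across, 160 mm high. Origin: centre of its underside
- jar: Bystander: green glass jar, 80 mm across, 120 mm high. Origin: centre of its underside
- multimeter: Bystander: orange multimeter lying flat, 85 x 170 x 38 mm. Origin: centre of its underside
- screwdriver: Bystander: red screwdriver lying down, 160 mm long. Origin: on the bench beneath it
- screw_dish: Bystander: small steel dish, 80 mm across, 22 mm high. Origin: centre of its underside

How it is judged:
On the way, in this order (a step that is already met when the one before it is completed fails the run):
1. the emergency stop is pressed and stays latched down (value of joint stop above 0.0045 m and contact force between the fingers and stop_turn below 0.2 N), for 0.2 s.
2. the cover lies flat on the middle of the mat, let go, the stop still latched (x of cover in the frame of mat between -0.06 and 0.06 m and y of cover in the frame of mat between -0.06 and 0.06 m and z of cover in the frame of mat between -0.002 and 0.008 m and angle between cover's own z axis and vertical below 0.06 rad and linear speed of cover below 0.03 m/s and contact force between the fingers and cover below 0.2 N and value of joint stop above 0.0045 m), for 0.2 s.
3. every battery lies in the crate, the stop still latched (x of battery1 in the frame of crate between -0.122 and 0.122 m and y of battery1 in the frame of crate between -0.067 and 0.067 m and z of battery1 in the frame of crate between 0 and 0.1 m and linear speed of each of battery1, battery2, battery3, battery4 below 0.05 m/s and x of battery2 in the frame of crate between -0.122 and 0.122 m and y of battery2 in the frame of crate between -0.067 and 0.067 m and z of battery2 in the frame of crate between 0 and 0.1 m and x of battery3 in the frame of crate between -0.122 and 0.122 m and y of battery3 in the frame of crate between -0.067 and 0.067 m and z of battery3 in the frame of crate between 0 and 0.1 m and x of battery4 in the frame of crate between -0.122 and 0.122 m and y of battery4 in the frame of crate between -0.067 and 0.067 m and z of battery4 in the frame of crate between 0 and 0.1 m and angle between crate's own z axis and vertical below 0.15 rad and value of joint stop above 0.0045 m), for 0.2 s.
4. the cover is seated on its four pins again and let go, the stop still latched (horizontal distance between cover and ups_seat below 0.006 m and z of cover in the frame of ups between 0.083 and 0.0885 m and angle between the x axis of cover and the x axis of ups, either way round below 0.05 rad and angle between cover's own z axis and vertical below 0.025 rad and linear speed of cover below 0.03 m/s and value of joint stop above 0.0045 m and contact force between the fingers and cover below 0.2 N), for 0.2 s.
5. the emergency stop is turned and has popped up (value of joint stop below 0.002 m), for 0.2 s.
At the end, for the whole second after the job is handed in: Every battery is at rest in the upright crate; the cover sits on its pins, within 6 mm of centred, 3 mm of the rim, 0.05 rad of square and 0.025 rad of level; the stop is up again (under 2 mm pressed); no other thing was moved more than 60 mm (x of battery1 in the frame of crate between -0.122 and 0.122 m and y of battery1 in the frame of crate between -0.067 and 0.067 m and z of battery1 in the frame of crate between 0 and 0.1 m and linear speed of each of battery1, battery2, battery3, battery4 below 0.05 m/s and x of battery2 in the frame of crate between -0.122 and 0.122 m and y of battery2 in the frame of crate between -0.067 and 0.067 m and z of battery2 in the frame of crate between 0 and 0.1 m and x of battery3 in the frame of crate between -0.122 and 0.122 m and y of battery3 in the frame of crate between -0.067 and 0.067 m and z of battery3 in the frame of crate between 0 and 0.1 m and x of battery4 in the frame of crate between -0.122 and 0.122 m and y of battery4 in the frame of crate between -0.067 and 0.067 m and z of battery4 in the frame of crate between 0 and 0.1 m and angle between crate's own z axis and vertical below 0.15 rad and horizontal distance between cover and ups_seat below 0.006 m and z of cover in the frame of ups between 0.083 and 0.0885 m and angle between the x axis of cover and the x axis of ups, either way round below 0.05 rad and angle between cover's own z axis and vertical below 0.025 rad and linear speed of cover below 0.03 m/s and value of joint stop below 0.002 m); the robot touches nothing.
It fails at once if one of the bystanders is knocked more than 60 mm from its place (distance of any of mug, bowl, canister, jar, multimeter, screwdriver, screw_dish from where it was at the start of the episode above 0.06 m).
Of battery1, battery2, battery3, battery4 only 2 to 4 are there at a start; the rules pass over those that are not, and their reading is None.
At some moment in a run one of cover, crate may be knocked a few centimetres aside while the robot is not near it.
Once in a run the grip may slacken for a moment while it holds something.
It also fails if it takes over 210 s, if anything falls off the work surface, if the arm or the gripper's body presses on something with over 40 N, if the wrist force passes 120 N, or if a joint passes its speed limit or range.

## Working session

There is one attempt and no reset: what is moved stays moved. The work goes in short steps, Python scripts to look and compute and a tool call to move; the robot and the scene stay as the last step left them, time stands still between calls to the robot, and variables do not carry over. Pictures are saved under pics/ and viewed, at most 14 in all, crops included, and the job is handed in when it is done.

Besides the shell and the picture viewer there is one more tool, called after "Request:" as name(argument=value, ...) on one line, values as JSON. carry_out: Moves the arm, as the interface text tells. Shifts and turns lie within -1 to 1; 1 stands for 20 mm of shift or 45 degrees of turn. Its arguments: {"type":"object","properties":{"steps":{"type":"array","items":{"type":"object","properties":{"linear":{"type":"array","items":{"type":"number","minimum":-1,"maximum":1}},"turn":{"type":"array","items":{"type":"number","minimum":-1,"maximum":1}}}}},"hand":{"type":"number"},"squeeze":{"type":"number"}},"required":["steps"]}

```bash
mkdir -p pics; ls
cat > h.py <<'E'
import numpy as np, cv2
from scipy.spatial.transform import Rotation as R
from station import bot
def cloud(c):
    z=c["range_z"]; h,w=z.shape; K=c["mtx"]
    u,v=np.meshgrid(np.arange(w),np.arange(h))
    p=np.stack([u,v],-1).reshape(-1,1,2).astype(np.float64)
    n=cv2.undistortPoints(p,K,np.array([c["k1"],0,0,0,0.])).reshape(h,w,2)
    P=np.dstack([n*z[...,None],z])
    T=np.array(c["cam_to_world"]); W=P@T[:3,:3].T+T[:3,3]
    W[z<=0]=np.nan
    return W
def ray(c,uv,h):
    n=cv2.undistortPoints(np.array(uv,float).reshape(-1,1,2),c["mtx"],np.array([c["k1"],0,0,0,0.])).reshape(-1,2)
    T=np.array(c["cam_to_world"]); d=np.c_[n,np.ones(len(n))]@T[:3,:3].T; o=T[:3,3]
    return o+d*((h-o[2])/d[:,2])[:,None]
def state():
    s=bot.observe(); r=R.from_quat(s["tool_rot"]); M=r.as_matrix()
    print("t",round(s["time"],2),"tcp",np.round(s["tool_pos"],4),"F",np.round(s["ft_force"],1),"open",round(s["opening"],3),"grip",round(s["grip_force"],1),"q",np.round(s["q"],2))
    print("M",np.round(M,3).tolist()); return s
E
python3 - <<'E'
from h import *
s=state()
for n in("scene","top"):
    c=bot.camera(n); cv2.imwrite(f"pics/{n}0.png",c["pixels"]); np.save(f"{n}0.npy",cloud(c))
    print(n,np.round(c["cam_to_world"],3).tolist(),c["k1"],c["mtx"][0])
E
```

```text
pics
t 0.0 tcp [ 0.1797 -0.5983  0.4039] F [0.2 0.2 0.3] open 1.004 grip 0.0 q [ 1.31  0.69 -0.19  1.57  0.16  0.9  -0.22]
M [[0.958, 0.288, -0.001], [0.288, -0.958, 0.002], [-0.0, -0.002, -1.0]]
scene [[-0.484, 0.541, -0.688, 1.57], [0.875, 0.291, -0.387, 0.536], [-0.009, -0.789, -0.614, 0.984], [0.0, 0.0, 0.0, 1.0]] 0.0349133832794022 [590.62647886   0.         314.70404379]
top [[0.016, -0.997, 0.08, 0.48], [-1.0, -0.015, 0.019, -0.008], [-0.018, -0.08, -0.997, 1.212], [0.0, 0.0, 0.0, 1.0]] -0.10889981324534777 [513.82864879   0.         313.5133232 ]
```

View pics/top0.png

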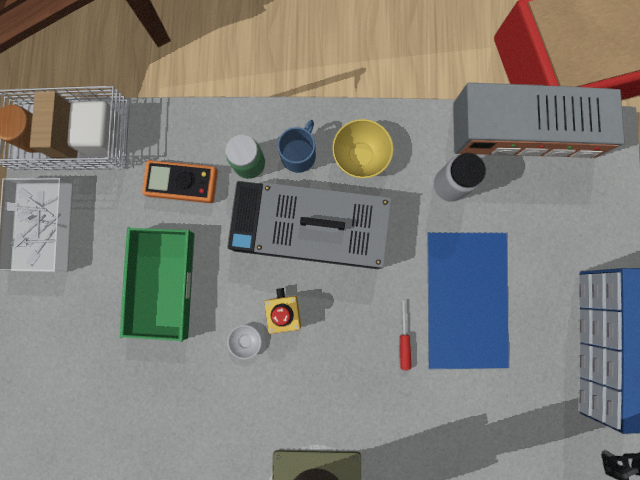

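View pics/scene0.png

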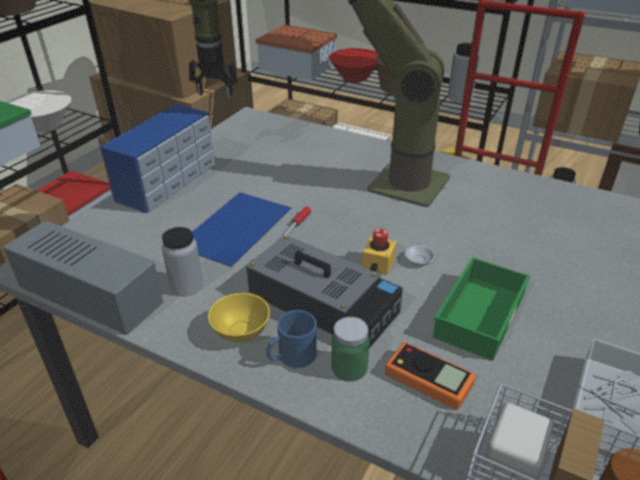

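Top view: the stop is at (282,315), cover handle at (325,222), mat at (468,300), crate at (157,284), and the UPS's lower end is at left (world +y). Next I'll measure these.

```bash
cat >> h.py <<'E'
def rect(mask,xy):
    P=xy[mask]; P=P[~np.isnan(P).any(1)]
    r=cv2.minAreaRect((P*1000).astype(np.float32)); b=cv2.boxPoints(r)
    return np.round(r[0],1),np.round(r[1],1),round(r[2],2),len(P)
def big(m):
    m=cv2.morphologyEx(m.astype(np.uint8),cv2.MORPH_OPEN,np.ones((3,3)))
    n,l,s,_=cv2.connectedComponentsWithStats(m); return l==1+np.argmax(s[1:,4])
E
python3 - <<'E'
from h import *
c=bot.camera("top"); W=cloud(c); hsv=cv2.cvtColor(c["pixels"],cv2.COLOR_BGR2HSV); H,S,V=cv2.split(hsv)
X,Y,Z=W[...,0],W[...,1],W[...,2]; xy=W[...,:2]
uu,vv=np.meshgrid(np.arange(640),np.arange(480))
def box(a,b,c_,d): return (uu>=a)&(uu<=b)&(vv>=c_)&(vv<=d)
m=big((H>100)&(H<125)&(S>130)&box(415,530,220,380)); print("mat",rect(m,xy),np.nanmedian(Z[m]))
g=big((H>55)&(H<85)&(S>120)&box(100,210,215,350)); print("crate all",rect(g,xy),"rim",rect(g&(Z>.055),xy))
r=big(((H<8)|(H>172))&(S>140)&box(255,310,290,340)); print("stop",rect(r&(Z>.09),xy),np.nanpercentile(Z[r],[5,50,95]))
mm=cv2.moments((r).astype(np.uint8)); print(mm['m10']/mm['m00'],mm['m01']/mm['m00'],ray(c,[[mm['m10']/mm['m00'],mm['m01']/mm['m00']]],.104))
p=box(225,400,175,275)&(abs(Z-.091)<.004); p=big(p); print("cover",rect(p,xy),np.nanmedian(Z[p]))
h=box(290,360,205,240)&(Z>.115); print("handle",rect(h,xy),np.nanmedian(Z[h]))
# brass pins
b=box(225,400,175,275)&(H>15)&(H<35)&(S>90); n,l,s,ce=cv2.connectedComponentsWithStats(b.astype(np.uint8)); 
for i in range(1,n):
    if s[i,4]>2: print("pin",ce[i].round(1),s[i,4],ray(c,[ce[i]],.096).round(4))
print("wall tops",[ (n_,np.nanmax(Z[box(*bb)])) for n_,bb in dict(mug=(275,320,118,175),bowl=(330,395,120,180),jar=(222,268,132,180),can=(430,487,150,203)).items()])
E
```

```text
mat (array([ 459.7, -351.8]), array([318.6, 189.7]), 0.75, 10562) 0.0027184755323304
crate all (array([487.1, 374.8]), array([147.3, 248.4]), 88.13, 7067) rim (array([487.1, 374.8]), array([147.3, 248.4]), 88.13, 1083)
stop (array([421.1,  80.6]), array([36.1, 36. ]), 13.59, 167) [0.09869767 0.10362272 0.10703127]
280.67836257309943 315.1637426900585 [[0.42309687 0.08106736 0.104     ]]
cover (array([622.5,  -5. ]), array([284.9, 155.9]), 83.69, 7618) 0.09098688757320239
handle (array([622.4,  -4.7]), array([95.4, 14.8]), 84.17, 315) 0.1256591966231344
pin [363.  175.7] 55 [[ 0.731  -0.0936  0.096 ]]
pin [267. 188.] 9 [[0.7009 0.1179 0.096 ]]
pin [384.5 202. ] 8 [[ 0.6731 -0.1412  0.096 ]]
pin [258.9 247.1] 8 [[0.5697 0.1325 0.096 ]]
pin [378.  261.5] 6 [[ 0.5421 -0.1276  0.096 ]]
wall tops [('mug', np.float64(0.10028006150668811)), ('bowl', np.float64(0.06497921611710478)), ('jar', np.float64(0.12680354969456387)), ('can', np.float64(0.1651297138183232))]
```

Request:
carry_out(steps=[{"linear": [0,0,0],"turn": [0,0,0.124]},{"linear": [0,0,0],"turn": [0,0,0.124]},{"linear": [0,0,0],"turn": [0,0,0.124]},{"linear": [1,-1,0],"turn": [0,0,0]},{"linear": [1,-1,0],"turn": [0,0,0]},{"linear": [1,-1,0],"turn": [0,0,0]},{"linear": [1,-1,0],"turn": [0,0,0]},{"linear": [1,-1,0],"turn": [0,0,0]}], hand=1, squeeze=60)

```text
time: 0.82
tool_pos: [0.2806, -0.4975, 0.4045]
tool_rot: [1.0, -0.0, -0.0, -0.0]
ft_force: [0.1, -0.2, -0.0]
opening: -0.0
grip_force: 0.0
```

Request:
carry_out(steps=[{"linear": [1,-1,0],"turn": [0,0,0]},{"linear": [1,-1,0],"turn": [0,0,0]},{"linear": [1,-1,0],"turn": [0,0,0]},{"linear": [1,-1,0],"turn": [0,0,0]},{"linear": [1,-1,0],"turn": [0,0,0]},{"linear": [1,-1,0],"turn": [0,0,0]},{"linear": [1,-1,0],"turn": [0,0,0]},{"linear": [0,-1,0],"turn": [0,0,0]}])

```text
time: 1.48
tool_pos: [0.4241, -0.3365, 0.4047]
tool_rot: [1.0, 0.002, 0.002, 0.0]
ft_force: [0.9, 0.6, 0.2]
opening: -0.001
grip_force: 0.0
```

Request:
carry_out(steps=[{"linear": [0,-1,0],"turn": [0,0,0]},{"linear": [0,-1,0],"turn": [0,0,0]},{"linear": [0,-1,0],"turn": [0,0,0]},{"linear": [0,-1,0],"turn": [0,0,0]},{"linear": [0,-1,0],"turn": [0,0,0]},{"linear": [0,-1,0],"turn": [0,0,0]},{"linear": [0,-1,0],"turn": [0,0,0]},{"linear": [0,-1,0],"turn": [0,0,0]}])

```text
time: 2.15
tool_pos: [0.4198, -0.1777, 0.4046]
tool_rot: [1.0, -0.0, -0.0, -0.0]
ft_force: [0.9, -0.2, -0.2]
opening: 0.002
grip_force: 0.0
```

Request:
carry_out(steps=[{"linear": [0,-1,0],"turn": [0,0,0]},{"linear": [0,-1,0],"turn": [0,0,0]},{"linear": [0,-1,0],"turn": [0,0,0]},{"linear": [0,-1,0],"turn": [0,0,0]},{"linear": [0,-1,0],"turn": [0,0,0]},{"linear": [0,-1,0],"turn": [0,0,0]},{"linear": [0,0,0],"turn": [0,0,0]},{"linear": [0,0,0],"turn": [0,0,0]}])

```text
time: 2.82
tool_pos: [0.42, -0.0578, 0.4047]
tool_rot: [1.0, 0.001, -0.0, -0.0]
ft_force: [-0.1, 0.5, -0.3]
opening: -0.004
grip_force: 0.0
```

Request:
carry_out(steps=[{"linear": [0.1,-1,0],"turn": [0,0,0]},{"linear": [0,-1,0],"turn": [0,0,0]},{"linear": [0,-1,0],"turn": [0,0,0]},{"linear": [0,-1,0],"turn": [0,0,0]},{"linear": [0,-1,0],"turn": [0,0,0]},{"linear": [0,-1,0],"turn": [0,0,0]},{"linear": [0,-0.95,0],"turn": [0,0,0]},{"linear": [0,0,0],"turn": [0,0,0]}])

```text
time: 3.48
tool_pos: [0.4225, 0.0829, 0.4047]
tool_rot: [1.0, 0.002, 0.001, -0.001]
ft_force: [1.6, 0.3, -0.2]
opening: 0.002
grip_force: 0.0
```

Request:
carry_out(steps=[{"linear": [0,0,1],"turn": [0,0,0]},{"linear": [0,0,1],"turn": [0,0,0]},{"linear": [0,0,1],"turn": [0,0,0]},{"linear": [0,0,1],"turn": [0,0,0]},{"linear": [0,0,1],"turn": [0,0,0]},{"linear": [0,0,0.8],"turn": [0,0,0]},{"linear": [0,0,0],"turn": [0,0,0]},{"linear": [0,0,0],"turn": [0,0,0]}])

```text
time: 4.15
tool_pos: [0.4221, 0.079, 0.2883]
tool_rot: [1.0, -0.001, -0.001, 0.001]
ft_force: [-0.9, -1.0, -0.6]
opening: -0.003
grip_force: 0.0
```

Request:
carry_out(steps=[{"linear": [0,0,0.25],"turn": [0,0,0]},{"linear": [0,0,0.25],"turn": [0,0,0]},{"linear": [0,0,0.15],"turn": [0,0,0]},{"linear": [0,0,0.15],"turn": [0,0,0]},{"linear": [0,0,0.1],"turn": [0,0,0]},{"linear": [0,0,0],"turn": [0,0,0]},{"linear": [0,0,0],"turn": [0,0,0]},{"linear": [0,0,0],"turn": [0,0,0]}])

```text
time: 4.82
tool_pos: [0.4223, 0.0804, 0.2709]
tool_rot: [1.0, -0.0, 0.0, -0.0]
ft_force: [0.5, -0.0, 2.6]
opening: 0.003
grip_force: 1.8
```

Request:
carry_out(steps=[{"linear": [0,0,0.05],"turn": [0,0,0]},{"linear": [0,0,0.05],"turn": [0,0,0]},{"linear": [0,0,0.05],"turn": [0,0,0]},{"linear": [0,0,0],"turn": [0,0,0]},{"linear": [0,0,0],"turn": [0,0,0]},{"linear": [0,0,0],"turn": [0,0,0]},{"linear": [0,0,0],"turn": [0,0,0]},{"linear": [0,0,0],"turn": [0,0,0]}])

```text
time: 5.48
tool_pos: [0.4222, 0.0804, 0.2683]
tool_rot: [1.0, -0.0, 0.001, -0.0]
ft_force: [-0.8, 0.2, 12.9]
opening: -0.003
grip_force: 6.5
```

Request:
carry_out(steps=[{"linear": [0,0,-0.25],"turn": [0,0,0]},{"linear": [0,0,-0.5],"turn": [0,0,0]},{"linear": [0,0,-1],"turn": [0,0,0]},{"linear": [0,0,-1],"turn": [0,0,0]},{"linear": [0,0,-1],"turn": [0,0,0]},{"linear": [0,0,-1],"turn": [0,0,0]},{"linear": [0,0,-1],"turn": [0,0,0]},{"linear": [0,0,-1],"turn": [0,0,0]}])

```text
time: 6.15
tool_pos: [0.4213, 0.0802, 0.4032]
tool_rot: [1.0, -0.0, -0.001, 0.0]
ft_force: [0.0, -0.2, 0.7]
opening: 0.006
grip_force: 0.0
```

Run:
```python
from h import *
state(); c=bot.camera("scene"); W=cloud(c); H,S,V=cv2.split(cv2.cvtColor(c["pixels"],cv2.COLOR_BGR2HSV))
m=((H<8)|(H>172))&(S>140)&(abs(W[...,0]-.42)<.03)&(abs(W[...,1]-.08)<.03)
print("stop z",np.nanpercentile(W[m][:,2],[2,50,90,98]))
```

```text
t 6.15 tcp [0.4213 0.0802 0.4032] F [ 0.  -0.2  0.7] open 0.006 grip 0.0 q [-0.28  0.45 -0.02  2.13  0.02  0.56 -1.89]
M [[1.0, -0.0, -0.002], [-0.0, -1.0, -0.001], [-0.002, 0.001, -1.0]]
stop z [0.07737604 0.09355096 0.09719806 0.09866267]
```

Request:
carry_out(steps=[{"linear": [1,0.425,0],"turn": [0,0,0]},{"linear": [1,0.425,0],"turn": [0,0,0]},{"linear": [1,0.425,0],"turn": [0,0,0]},{"linear": [1,0.425,0],"turn": [0,0,0]},{"linear": [1,0.425,0],"turn": [0,0,0]},{"linear": [1,0.425,0],"turn": [0,0,0]},{"linear": [1,0.425,0],"turn": [0,0,0]},{"linear": [1,0.425,0],"turn": [0,0,0]}], hand=0)

```text
time: 6.87
tool_pos: [0.5824, 0.0118, 0.4017]
tool_rot: [1.0, -0.0, -0.001, 0.0]
ft_force: [0.8, -0.2, -0.0]
opening: 0.5
grip_force: 0.0
```

Request:
carry_out(steps=[{"linear": [1,0.425,0],"turn": [0,0,0]},{"linear": [1,0.425,0],"turn": [0,0,0]},{"linear": [0,0,0],"turn": [0,0,-0.1436]},{"linear": [0,0,0],"turn": [0,0,-0.1436]},{"linear": [0,0,0],"turn": [0,0,-0.1436]},{"linear": [0,0,0],"turn": [0,0,-0.1436]},{"linear": [0,0,0],"turn": [0,0,-0.1436]},{"linear": [0,0,0],"turn": [0,0,-0.1436]}])

```text
time: 7.53
tool_pos: [0.6215, -0.0047, 0.4016]
tool_rot: [0.942, 0.335, -0.001, -0.0]
ft_force: [-0.4, 0.3, -0.3]
opening: 0.504
grip_force: 0.0
```

Request:
carry_out(steps=[{"linear": [0,0,0],"turn": [0,0,-0.1436]},{"linear": [0,0,0],"turn": [0,0,-0.1436]},{"linear": [0,0,0],"turn": [0,0,-0.1436]},{"linear": [0,0,0],"turn": [0,0,-0.1436]},{"linear": [0,0,0],"turn": [0,0,-0.1436]},{"linear": [0,0,0],"turn": [0,0,-0.1436]},{"linear": [0,0,0],"turn": [0,0,-0.1436]},{"linear": [0,0,0],"turn": [0,0,0]}])

```text
time: 8.2
tool_pos: [0.6215, -0.005, 0.4015]
tool_rot: [0.742, 0.67, -0.001, -0.001]
ft_force: [-0.1, -0.3, -0.2]
opening: 0.499
grip_force: 0.0
```

```bash
cat > cov.py <<'E'
from h import *
def wr(name):
    c=bot.camera("wrist"); cv2.imwrite(f"pics/{name}.png",c["pixels"]); return c,cloud(c)
E
python3 - <<'E'
from cov import *
state(); c,W=wr("w1")
Z=W[...,2]; h=big((Z>.114)&(Z<.135)&(abs(W[...,0]-.622)<.08)&(abs(W[...,1])<.08)); print(rect(h,W[...,:2]),np.nanmedian(Z[h]))
p=big(abs(Z-.091)<.004);print("cover",rect(p,W[...,:2]),np.nanmedian(Z[p]))
E
```

```text
t 8.2 tcp [ 0.6215 -0.005   0.4015] F [-0.1 -0.3 -0.2] open 0.499 grip 0.0 q [ 0.18  0.71 -0.45  1.57  0.36  0.94 -0.49]
M [[0.102, 0.995, -0.003], [0.995, -0.102, 0.0], [0.0, -0.003, -1.0]]
(array([622.,  -6.]), array([95.6, 13.9]), 83.85, 2542) 0.12688419305268345
cover (array([621.9,  -6.7]), array([285.9, 155.9]), 83.91, 57391) 0.09210444280649105
```

Request:
carry_out(steps=[{"linear": [0,0,1],"turn": [0,0,0]},{"linear": [0,0,1],"turn": [0,0,0]},{"linear": [0,0,1],"turn": [0,0,0]},{"linear": [0,0,1],"turn": [0,0,0]},{"linear": [0,0,1],"turn": [0,0,0]},{"linear": [0,0,1],"turn": [0,0,0]},{"linear": [0,0,0.4],"turn": [0,0,0]},{"linear": [0,0,0],"turn": [0,0,0]}])

```text
time: 8.92
tool_pos: [0.621, -0.0048, 0.2724]
tool_rot: [0.744, 0.668, -0.002, -0.001]
ft_force: [0.5, 0.1, -0.8]
opening: 0.504
grip_force: 0.0
```

Request:
carry_out(steps=[{"linear": [0,0,0],"turn": [0,0,0]},{"linear": [0,0,0],"turn": [0,0,0]},{"linear": [0,0,0],"turn": [0,0,0]},{"linear": [0,0,0],"turn": [0,0,0]},{"linear": [0,0,0],"turn": [0,0,0]},{"linear": [0,0,0],"turn": [0,0,0]},{"linear": [0,0,0],"turn": [0,0,0]},{"linear": [0,0,0],"turn": [0,0,0]}], hand=1, squeeze=90)

```text
time: 9.58
tool_pos: [0.6226, -0.0046, 0.2762]
tool_rot: [0.743, 0.669, 0.001, 0.001]
ft_force: [-0.6, 0.2, 6.2]
opening: 0.145
grip_force: 88.7
```

Request:
carry_out(steps=[{"linear": [0,0,-0.3],"turn": [0,0,0]},{"linear": [0,0,-0.5],"turn": [0,0,0]},{"linear": [0,0,-0.5],"turn": [0,0,0]},{"linear": [0,0,-0.6],"turn": [0,0,0]},{"linear": [0,0,-0.6],"turn": [0,0,0]},{"linear": [0,0,-1],"turn": [0,0,0]},{"linear": [0,0,-1],"turn": [0,0,0]},{"linear": [0,0,-1],"turn": [0,0,0]}])

```text
time: 10.25
tool_pos: [0.6219, -0.0048, 0.3866]
tool_rot: [0.743, 0.669, 0.0, 0.0]
ft_force: [0.9, -0.3, -2.9]
opening: 0.144
grip_force: 87.9
```

Run:
```python
from h import *
W=np.load("top0.npy").reshape(-1,3); W=W[~np.isnan(W).any(1)]
for lo in(.05,.19):
  k=W[(W[:,1]<-.4)&(W[:,2]>lo)&(W[:,0]>.1)&(W[:,0]<.62)]
  print(len(k), k.min(0) if len(k) else 0,k.max(0) if len(k) else 0)
k=W[(W[:,1]>-.42)&(W[:,1]<-.2)&(W[:,2]>.1)&(W[:,0]>.3)]; print(k.min(0),k.max(0))
k=W[(abs(W[:,1]+.22)<.06)&(W[:,2]>.008)&(W[:,0]<.5)&(W[:,0]>.25)]; print("driver",k.min(0),k.max(0))
```

```text
9189 [ 0.14718135 -0.66455281  0.05000065] [ 0.53139858 -0.52247439  0.35233286]
1921 [ 0.14718135 -0.66142345  0.19000184] [ 0.53029386 -0.52247439  0.35233286]
[ 0.69200166 -0.41998021  0.10001277] [ 0.94022997 -0.26827729  0.16651514]
driver [ 0.29905141 -0.27865644  0.00805258] [ 0.49382027 -0.18647517  0.03163221]
```

Request:
carry_out(steps=[{"linear": [-0.952,-0.331,0],"turn": [0,0,0]},{"linear": [-0.952,-0.331,0],"turn": [0,0,0]},{"linear": [-0.952,-0.331,0],"turn": [0,0,0]},{"linear": [-0.952,-0.331,0],"turn": [0,0,0]},{"linear": [-0.952,-0.331,0],"turn": [0,0,0]},{"linear": [-0.952,-0.331,0],"turn": [0,0,0]},{"linear": [-0.952,-0.331,0],"turn": [0,0,0]},{"linear": [-0.952,-0.331,0],"turn": [0,0,0]}])

```text
time: 10.92
tool_pos: [0.5529, -0.1515, 0.3858]
tool_rot: [0.743, 0.669, 0.0, 0.0]
ft_force: [0.9, 0.2, -2.3]
opening: 0.144
grip_force: 88.1
```

Request:
carry_out(steps=[{"linear": [-0.952,-0.331,0],"turn": [0,0,0]},{"linear": [-0.952,-0.331,0],"turn": [0,0,0]},{"linear": [-0.952,-0.331,0],"turn": [0,0,0]},{"linear": [-0.952,-0.331,0],"turn": [0,0,0]},{"linear": [-0.952,-0.331,0],"turn": [0,0,0]},{"linear": [0,0,0],"turn": [0,0,0.1436]},{"linear": [0,0,0],"turn": [0,0,0.1436]},{"linear": [0,0,0],"turn": [0,0,0.1436]}])

```text
time: 11.58
tool_pos: [0.5102, -0.2425, 0.3858]
tool_rot: [0.847, 0.531, 0.0, 0.0]
ft_force: [-0.5, -0.2, -1.9]
opening: 0.142
grip_force: 88.0
```

Request:
carry_out(steps=[{"linear": [0,0,0],"turn": [0,0,0.1436]},{"linear": [0,0,0],"turn": [0,0,0.1436]},{"linear": [0,0,0],"turn": [0,0,0.1436]},{"linear": [0,0,0],"turn": [0,0,0.1436]},{"linear": [0,0,0],"turn": [0,0,0.1436]},{"linear": [0,0,0],"turn": [0,0,0.1436]},{"linear": [0,0,0],"turn": [0,0,0.1436]},{"linear": [0,0,0],"turn": [0,0,0.1436]}])

```text
time: 12.25
tool_pos: [0.5106, -0.2416, 0.3859]
tool_rot: [0.994, 0.11, 0.001, -0.0]
ft_force: [-0.8, 0.2, -2.6]
opening: 0.147
grip_force: 88.0
```

Request:
carry_out(steps=[{"linear": [0,0,0],"turn": [0,0,0.1436]},{"linear": [0,0,0],"turn": [0,0,0.1436]},{"linear": [-0.44,1,0],"turn": [0,0,0]},{"linear": [-0.44,1,0],"turn": [0,0,0]},{"linear": [-0.44,1,0],"turn": [0,0,0]},{"linear": [-0.44,1,0],"turn": [0,0,0]},{"linear": [-0.44,1,0],"turn": [0,0,0]},{"linear": [-0.44,1,0],"turn": [0,0,0]}])

```text
time: 12.92
tool_pos: [0.4574, -0.3625, 0.3858]
tool_rot: [1.0, 0.0, 0.001, -0.0]
ft_force: [-0.1, -1.1, -2.6]
opening: 0.146
grip_force: 88.2
```

Run:
```python
from cov import *
state(); c=bot.camera("top"); cv2.imwrite("pics/top1.png",c["pixels"])
```

```text
t 12.92 tcp [ 0.4574 -0.3625  0.3858] F [-0.1 -1.1 -2.6] open 0.146 grip 88.2 q [ 0.63  0.65 -0.07  1.72  0.06  0.77 -1.03]
M [[1.0, 0.0, 0.001], [0.0, -1.0, 0.0], [0.001, -0.0, -1.0]]
```

View pics/top1.png

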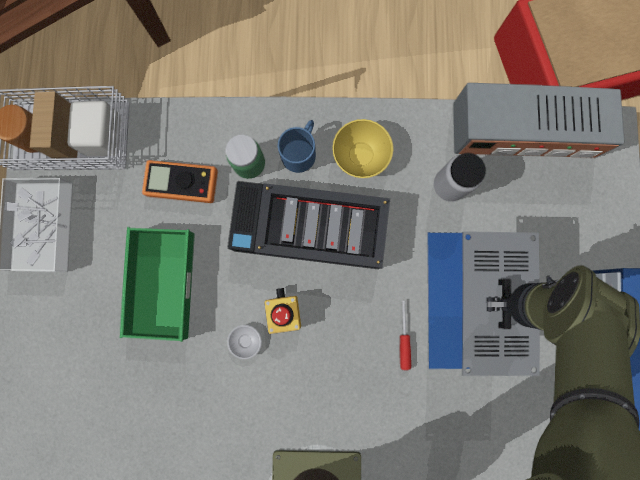

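The picture shows the cover in hand over the mat at about (500,300), and four batteries at (288,220), (310,225), (334,228) and (356,231). I'll lower the cover now.

Request:
carry_out(steps=[{"linear": [0,0,1],"turn": [0,0,0]},{"linear": [0,0,1],"turn": [0,0,0]},{"linear": [0,0,1],"turn": [0,0,0]},{"linear": [0,0,1],"turn": [0,0,0]},{"linear": [0,0,1],"turn": [0,0,0]},{"linear": [0,0,1],"turn": [0,0,0]},{"linear": [0,0,1],"turn": [0,0,0]},{"linear": [0,0,1],"turn": [0,0,0]}])

```text
time: 13.63
tool_pos: [0.4584, -0.3616, 0.2248]
tool_rot: [1.0, 0.0, 0.001, -0.0]
ft_force: [0.4, 0.4, -2.2]
opening: 0.145
grip_force: 88.4
```

Request:
carry_out(steps=[{"linear": [0,0,0.5],"turn": [0,0,0]},{"linear": [0,0,0.4],"turn": [0,0,0]},{"linear": [0,0,0.25],"turn": [0,0,0]},{"linear": [0,0,0.25],"turn": [0,0,0]},{"linear": [0,0,0.15],"turn": [0,0,0]},{"linear": [0,0,0.1],"turn": [0,0,0]},{"linear": [0,0,0],"turn": [0,0,0]},{"linear": [0,0,0],"turn": [0,0,0]}])

```text
time: 14.3
tool_pos: [0.4579, -0.362, 0.1932]
tool_rot: [1.0, -0.0, 0.001, 0.0]
ft_force: [-3.3, 1.7, 4.2]
opening: 0.141
grip_force: 89.3
```

Request:
carry_out(steps=[{"linear": [0,0,0],"turn": [0,0,0]},{"linear": [0,0,0],"turn": [0,0,0]},{"linear": [0,0,0],"turn": [0,0,0]},{"linear": [0,0,0],"turn": [0,0,0]},{"linear": [0,0,0],"turn": [0,0,0]},{"linear": [0,0,0],"turn": [0,0,0]},{"linear": [0,0,0],"turn": [0,0,0]},{"linear": [0,0,0],"turn": [0,0,0]}], hand=0)

```text
time: 14.97
tool_pos: [0.4577, -0.3619, 0.1916]
tool_rot: [1.0, -0.0, -0.0, 0.0]
ft_force: [0.3, 0.8, -0.8]
opening: 0.496
grip_force: 0.0
```

Request:
carry_out(steps=[{"linear": [0,0,-0.5],"turn": [0,0,0]},{"linear": [0,0,-1],"turn": [0,0,0]},{"linear": [0,0,-1],"turn": [0,0,0]},{"linear": [0,0,-1],"turn": [0,0,0]},{"linear": [0,0,-1],"turn": [0,0,0]},{"linear": [0,0,-1],"turn": [0,0,0]},{"linear": [0,0,-1],"turn": [0,0,0]},{"linear": [0,0,-1],"turn": [0,0,0]}])

```text
time: 15.63
tool_pos: [0.4574, -0.3617, 0.3435]
tool_rot: [1.0, -0.0, 0.0, 0.0]
ft_force: [0.4, -0.1, 0.7]
opening: 0.498
grip_force: 0.0
```

Request:
carry_out(steps=[{"linear": [0,0,-1],"turn": [0,0,0]},{"linear": [0,0,-1],"turn": [0,0,0]},{"linear": [0,-1,-0.5],"turn": [0,0,0]},{"linear": [0.7,-1,0],"turn": [0,0,0]},{"linear": [0.7,-1,0],"turn": [0,0,0]},{"linear": [0.7,-1,0],"turn": [0,0,0]},{"linear": [0.7,-1,0],"turn": [0,0,0]},{"linear": [0.7,-1,0],"turn": [0,0,0]}])

```text
time: 16.3
tool_pos: [0.528, -0.2408, 0.3926]
tool_rot: [1.0, -0.0, 0.0, 0.0]
ft_force: [-0.1, -0.9, -0.1]
opening: 0.5
grip_force: 0.0
```

Request:
carry_out(steps=[{"linear": [0.7,-1,0],"turn": [0,0,0]},{"linear": [0.7,-1,0],"turn": [0,0,0]},{"linear": [0.7,-1,0],"turn": [0,0,0]},{"linear": [0.7,-1,0],"turn": [0,0,0]},{"linear": [0.7,-1,0],"turn": [0,0,0]},{"linear": [0.7,-1,0],"turn": [0,0,0]},{"linear": [0,-1,0],"turn": [0,0,0.136]},{"linear": [0,0,0],"turn": [0,0,0]}])

```text
time: 16.97
tool_pos: [0.6125, -0.0958, 0.3921]
tool_rot: [0.999, -0.052, 0.0, -0.002]
ft_force: [0.1, 0.7, 0.0]
opening: 0.5
grip_force: 0.0
```

Run:
```python
from cov import *
s=state(); c=bot.camera("top"); W=cloud(c); X,Y,Z=W[...,0],W[...,1],W[...,2]
p=big((Z>.004)&(Z<.014)&(abs(X-.458)<.2)&(Y<-.27)&(Y>-.46));print("cover",rect(p,W[...,:2]),np.nanmedian(Z[p]))
c,W=wr("w2"); Z=W[...,2]
a=np.deg2rad(-6.1); ux=np.array([np.cos(a),np.sin(a)]); uy=np.array([-np.sin(a),np.cos(a)])
U=np.dstack([(W[...,:2]-[.622,-.005])@ux,(W[...,:2]-[.622,-.005])@uy])
m=(Z>.074)&(Z<.092)&(abs(U[...,0])<.055)&(abs(U[...,1])<.115)
n,l,st,ce=cv2.connectedComponentsWithStats(cv2.morphologyEx(m.astype(np.uint8),cv2.MORPH_OPEN,np.ones((3,3))))
for i in range(1,n):
    if st[i,4]>300: print(rect(l==i,W[...,:2]),"ups",rect(l==i,U)[0],np.nanmedian(Z[l==i]))
```

```text
t 16.97 tcp [ 0.6125 -0.0958  0.3921] F [0.1 0.7 0. ] open 0.5 grip 0.0 q [ 0.08  0.69  0.    1.6  -0.01  0.85 -1.59]
M [[0.995, -0.103, 0.001], [-0.103, -0.995, 0.005], [0.0, -0.005, -1.0]]
cover (array([ 457.7, -362.4]), array([286.8, 157.5]), 0.44, 6620) 0.007915899239586244
(array([633.4,  66.9]), array([27.1, 97.7]), 83.83, 4184) ups [ 3.7 72.7] 0.0831472167436815
(array([619.1, -31.9]), array([25.2, 97.5]), 84.3, 3811) ups [ -0.  -27.1] 0.08327810049320561
(array([622.6,  18.1]), array([25.4, 98.2]), 83.22, 3912) ups [-1.8 23. ] 0.0832145385237717
(array([608.8, -79.3]), array([24.8, 97.8]), 83.78, 3592) ups [ -5.2 -75.3] 0.08332551287212428
```

View pics/w2.png

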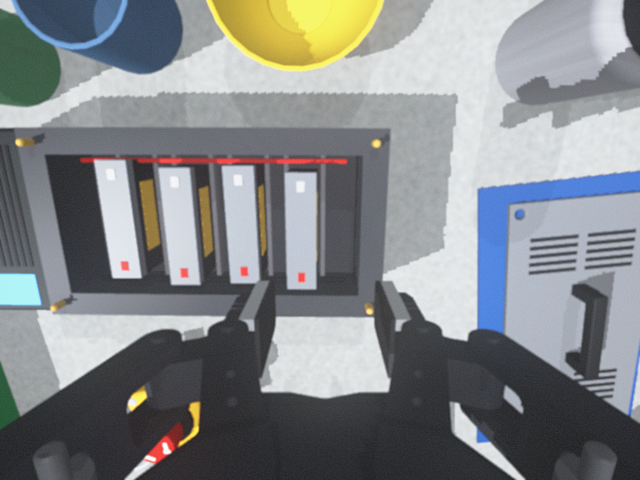

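Request:
carry_out(steps=[{"linear": [-0.27,-0.85,0],"turn": [0,0,0]},{"linear": [0,0,1],"turn": [0,0,0]},{"linear": [0,0,1],"turn": [0,0,0]},{"linear": [0,0,1],"turn": [0,0,0]},{"linear": [0,0,1],"turn": [0,0,0]},{"linear": [0,0,1],"turn": [0,0,0]},{"linear": [0,0,0.5],"turn": [0,0,0]},{"linear": [0,0,0],"turn": [0,0,0]}], hand=0.12)

```text
time: 17.73
tool_pos: [0.607, -0.0859, 0.2798]
tool_rot: [0.999, -0.054, -0.002, 0.0]
ft_force: [-0.5, 0.2, 0.0]
opening: 0.443
grip_force: 0.0
```

Request:
carry_out(steps=[{"linear": [0,0,0.5],"turn": [0,0,0]},{"linear": [0,0,0.5],"turn": [0,0,0]},{"linear": [0,0,0.5],"turn": [0,0,0]},{"linear": [0,0,0.5],"turn": [0,0,0]},{"linear": [0,0,0.5],"turn": [0,0,0]},{"linear": [0,0,0.5],"turn": [0,0,0]},{"linear": [0,0,0],"turn": [0,0,0]},{"linear": [0,0,0],"turn": [0,0,0]}])

```text
time: 18.4
tool_pos: [0.608, -0.0843, 0.2209]
tool_rot: [0.999, -0.053, -0.001, 0.0]
ft_force: [0.5, -0.2, 0.6]
opening: 0.44
grip_force: 0.0
```

Request:
carry_out(steps=[{"linear": [0,0,0],"turn": [0,0,0]},{"linear": [0,0,0],"turn": [0,0,0]},{"linear": [0,0,0],"turn": [0,0,0]},{"linear": [0,0,0],"turn": [0,0,0]},{"linear": [0,0,0],"turn": [0,0,0]},{"linear": [0,0,0],"turn": [0,0,0]},{"linear": [0,0,0],"turn": [0,0,0]},{"linear": [0,0,0],"turn": [0,0,0]}], hand=1)

```text
time: 19.07
tool_pos: [0.6087, -0.0824, 0.2224]
tool_rot: [0.999, -0.053, 0.001, -0.001]
ft_force: [-0.5, 5.7, 0.4]
opening: 0.269
grip_force: 88.6
```

Request:
carry_out(steps=[{"linear": [0,0,-0.4],"turn": [0,0,0]},{"linear": [0,0,-0.6],"turn": [0,0,0]},{"linear": [0,0,-0.8],"turn": [0,0,0]},{"linear": [0,0,-0.8],"turn": [0,0,0]},{"linear": [0,0,-0.8],"turn": [0,0,0]},{"linear": [0,0,-0.8],"turn": [0,0,0]},{"linear": [0,0,-0.8],"turn": [0,0,0]},{"linear": [0,0,-0.5],"turn": [0,0,0]}])

```text
time: 19.73
tool_pos: [0.6083, -0.0858, 0.3339]
tool_rot: [0.999, -0.054, 0.001, 0.001]
ft_force: [-0.1, -0.2, -3.0]
opening: 0.268
grip_force: 89.0
```

Request:
carry_out(steps=[{"linear": [-0.24,-0.99,0],"turn": [0,0,0]},{"linear": [-0.24,-0.99,0],"turn": [0,0,0]},{"linear": [-0.24,-0.99,0],"turn": [0,0,0]},{"linear": [-0.24,-0.99,0],"turn": [0,0,0]},{"linear": [-0.24,-0.99,0],"turn": [0,0,0]},{"linear": [-0.24,-0.99,0],"turn": [0,0,0]},{"linear": [-0.24,-0.99,0],"turn": [0,0,0]},{"linear": [-0.24,-0.99,0],"turn": [0,0,0]}])

```text
time: 20.4
tool_pos: [0.5867, 0.0773, 0.3319]
tool_rot: [0.999, -0.054, 0.0, 0.001]
ft_force: [0.2, 1.2, -2.5]
opening: 0.269
grip_force: 89.1
```

Request:
carry_out(steps=[{"linear": [-0.24,-0.99,0],"turn": [0,0,0]},{"linear": [-0.24,-0.99,0],"turn": [0,0,0]},{"linear": [-0.24,-0.99,0],"turn": [0,0,0]},{"linear": [-0.24,-0.99,0],"turn": [0,0,0]},{"linear": [-0.24,-0.99,0],"turn": [0,0,0]},{"linear": [-0.24,-0.99,0],"turn": [0,0,0]},{"linear": [-0.24,-0.99,0],"turn": [0,0,0]},{"linear": [-0.24,-0.99,0],"turn": [0,0,0]}])

```text
time: 21.07
tool_pos: [0.5657, 0.2389, 0.3318]
tool_rot: [0.999, -0.054, 0.0, 0.001]
ft_force: [-0.2, 0.2, -3.1]
opening: 0.271
grip_force: 89.1
```

Request:
carry_out(steps=[{"linear": [-0.24,-0.99,0],"turn": [0,0,0]},{"linear": [-0.24,-0.99,0],"turn": [0,0,0]},{"linear": [-0.24,-0.99,0],"turn": [0,0,0]},{"linear": [-0.24,-0.99,0],"turn": [0,0,0]},{"linear": [-0.24,-0.99,0],"turn": [0,0,0]},{"linear": [-0.24,-0.99,0],"turn": [0,0,0]},{"linear": [-0.24,-0.99,0],"turn": [0,0,0]},{"linear": [-0.24,-0.99,0],"turn": [0,0,-0.1]}])

```text
time: 21.73
tool_pos: [0.5444, 0.4007, 0.3316]
tool_rot: [1.0, -0.014, 0.0, 0.001]
ft_force: [-0.8, -0.2, -3.3]
opening: 0.267
grip_force: 89.1
```

```bash
cat >> cov.py <<'E'
def crate(c=None):
    c=c or bot.camera("top"); W=cloud(c); H,S,V=cv2.split(cv2.cvtColor(c["pixels"],cv2.COLOR_BGR2HSV))
    g=(H>55)&(H<85)&(S>120)&(W[...,1]>.2)&(W[...,0]<.68)&(abs(W[...,2]-.064)<.008); print("rim",rect(g,W[...,:2]))
E
python3 - <<'E'
from cov import *
s=state(); crate(); c=bot.camera("scene"); cv2.imwrite("pics/s2.png",c["pixels"])
E
```

```text
t 21.73 tcp [0.5444 0.4007 0.3316] F [-0.8 -0.2 -3.3] open 0.267 grip 89.1 q [-0.75  0.84  0.09  1.47 -0.09  0.83 -2.23]
M [[1.0, -0.028, 0.0], [-0.028, -1.0, -0.002], [0.0, 0.002, -1.0]]
rim (array([486.3, 373.9]), array([145.4, 249.9]), 88.36, 848)
```

View pics/s2.png

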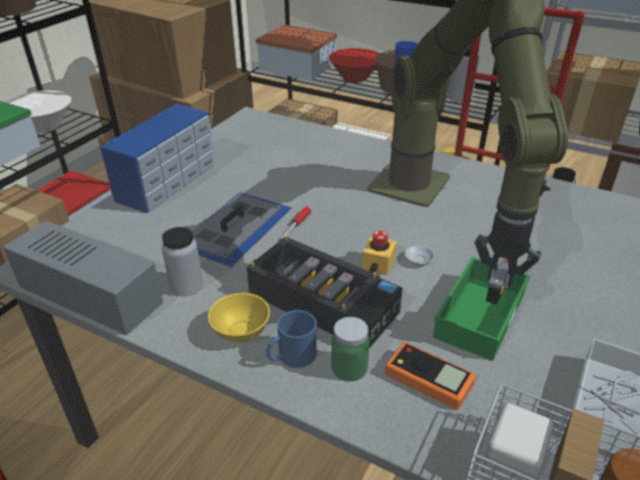

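The scene view shows the battery held over the crate at (495,285), with the cover on the mat and everything else in place. I'll lower and release it.

Request:
carry_out(steps=[{"linear": [0,0,1],"turn": [0,0,0]},{"linear": [0,0,1],"turn": [0,0,0]},{"linear": [0,0,1],"turn": [0,0,0]},{"linear": [0,0,1],"turn": [0,0,0]},{"linear": [0,0,1],"turn": [0,0,0]},{"linear": [0,0,1],"turn": [0,0,0]},{"linear": [0,0,0.55],"turn": [0,0,0]},{"linear": [0,0,0],"turn": [0,0,0]}])

```text
time: 22.5
tool_pos: [0.5444, 0.3994, 0.1989]
tool_rot: [1.0, -0.015, -0.001, 0.001]
ft_force: [-0.4, 0.6, -3.4]
opening: 0.264
grip_force: 89.7
```

Request:
carry_out(steps=[{"linear": [0,0,0.05],"turn": [0,0,0]},{"linear": [0,0,0],"turn": [0,0,0]},{"linear": [0,0,0],"turn": [0,0,0]},{"linear": [0,0,0],"turn": [0,0,0]},{"linear": [0,0,0],"turn": [0,0,0]},{"linear": [0,0,0],"turn": [0,0,0]},{"linear": [0,0,0],"turn": [0,0,0]},{"linear": [0,0,0],"turn": [0,0,0]}], hand=0.2)

```text
time: 23.17
tool_pos: [0.5445, 0.4004, 0.1998]
tool_rot: [1.0, -0.014, 0.0, -0.0]
ft_force: [-0.3, -0.1, 0.1]
opening: 0.405
grip_force: 0.0
```

Request:
carry_out(steps=[{"linear": [0,0,-0.4],"turn": [0,0,0]},{"linear": [0,0,-0.8],"turn": [0,0,0]},{"linear": [0,0,-1],"turn": [0,0,0]},{"linear": [0,0,-1],"turn": [0,0,0]},{"linear": [0,0,-1],"turn": [0,0,0]},{"linear": [0,0,-1],"turn": [0,0,0]},{"linear": [0,0,-1],"turn": [0,0,0]},{"linear": [0,0,-0.5],"turn": [0,0,0.1]}])

```text
time: 23.83
tool_pos: [0.5452, 0.4005, 0.3372]
tool_rot: [0.999, -0.054, 0.002, -0.002]
ft_force: [0.5, 0.3, 0.3]
opening: 0.4
grip_force: 0.0
```

Request:
carry_out(steps=[{"linear": [0.271,0.959,0],"turn": [0,0,0]},{"linear": [0.271,0.959,0],"turn": [0,0,0]},{"linear": [0.271,0.959,0],"turn": [0,0,0]},{"linear": [0.271,0.959,0],"turn": [0,0,0]},{"linear": [0.271,0.959,0],"turn": [0,0,0]},{"linear": [0.271,0.959,0],"turn": [0,0,0]},{"linear": [0.271,0.959,0],"turn": [0,0,0]},{"linear": [0.271,0.959,0],"turn": [0,0,0]}], hand=0.12)

```text
time: 24.5
tool_pos: [0.5713, 0.2422, 0.3344]
tool_rot: [0.999, -0.054, 0.0, -0.0]
ft_force: [0.7, -0.8, 0.3]
opening: 0.439
grip_force: 0.0
```

Request:
carry_out(steps=[{"linear": [0.271,0.959,0],"turn": [0,0,0]},{"linear": [0.271,0.959,0],"turn": [0,0,0]},{"linear": [0.271,0.959,0],"turn": [0,0,0]},{"linear": [0.271,0.959,0],"turn": [0,0,0]},{"linear": [0.271,0.959,0],"turn": [0,0,0]},{"linear": [0.271,0.959,0],"turn": [0,0,0]},{"linear": [0.271,0.959,0],"turn": [0,0,0]},{"linear": [0.271,0.959,0],"turn": [0,0,0]}])

```text
time: 25.17
tool_pos: [0.598, 0.0849, 0.3343]
tool_rot: [0.999, -0.054, 0.0, 0.0]
ft_force: [0.3, 0.2, 0.0]
opening: 0.441
grip_force: 0.0
```

Request:
carry_out(steps=[{"linear": [0.271,0.959,0],"turn": [0,0,0]},{"linear": [0.271,0.959,0],"turn": [0,0,0]},{"linear": [0.271,0.959,0],"turn": [0,0,0]},{"linear": [0.271,0.959,0],"turn": [0,0,0]},{"linear": [0.271,0.959,0],"turn": [0,0,0]},{"linear": [0.271,0.959,0],"turn": [0,0,0]},{"linear": [0,0,0],"turn": [0,0,0]},{"linear": [0,0,0],"turn": [0,0,0]}])

```text
time: 25.83
tool_pos: [0.6179, -0.0336, 0.3342]
tool_rot: [0.998, -0.055, 0.0, 0.0]
ft_force: [-0.3, 1.3, -0.7]
opening: 0.438
grip_force: 0.0
```

```bash
cat >> cov.py <<'E'
def bats():
    c=bot.camera("wrist"); W=cloud(c); Z=W[...,2]
    a=np.deg2rad(-6.1); ux=np.array([np.cos(a),np.sin(a)]); uy=np.array([-np.sin(a),np.cos(a)])
    U=np.dstack([(W[...,:2]-[.622,-.005])@ux,(W[...,:2]-[.622,-.005])@uy])
    m=(Z>.074)&(Z<.092)&(abs(U[...,0])<.055)&(abs(U[...,1])<.115)
    n,l,st,ce=cv2.connectedComponentsWithStats(cv2.morphologyEx(m.astype(np.uint8),cv2.MORPH_OPEN,np.ones((3,3))))
    for i in range(1,n):
        if st[i,4]>300: print(rect(l==i,W[...,:2]),"ups",rect(l==i,U)[0],np.nanmedian(Z[l==i]))
E
python3 - <<'E'
from cov import *
s=state(); crate(); bats()
E
```

```text
t 25.83 tcp [ 0.6179 -0.0336  0.3342] F [-0.3  1.3 -0.7] open 0.438 grip 0.0 q [-0.03  0.76  0.02  1.66 -0.02  0.72 -1.68]
M [[0.994, -0.11, 0.001], [-0.11, -0.994, -0.001], [0.001, 0.001, -1.0]]
rim (array([486.2, 374.3]), array([146.8, 249.5]), 88.37, 1033)
(array([633.7,  67.1]), array([25.6, 98.3]), 84.13, 6169) ups [ 4.  72.9] 0.08321220393272055
(array([618.9, -31.9]), array([24.6, 98. ]), 84.41, 5478) ups [ -0.2 -27. ] 0.08336227714858847
(array([624. ,  18.1]), array([25.2, 95.3]), 83.81, 4911) ups [-0.5 23.2] 0.08327598971685238
```

Request:
carry_out(steps=[{"linear": [0.05,-0.08,1],"turn": [0,0,0]},{"linear": [0,0,1],"turn": [0,0,0]},{"linear": [0,0,0.7],"turn": [0,0,0]},{"linear": [0,0,0.6],"turn": [0,0,0]},{"linear": [0,0,0.6],"turn": [0,0,0]},{"linear": [0,0,0.6],"turn": [0,0,0]},{"linear": [0,0,0.6],"turn": [0,0,0]},{"linear": [0,0,0.55],"turn": [0,0,0]}])

```text
time: 26.6
tool_pos: [0.6192, -0.0302, 0.2197]
tool_rot: [0.999, -0.053, 0.0, -0.0]
ft_force: [0.3, 0.5, 0.2]
opening: 0.442
grip_force: 0.0
```

Request:
carry_out(steps=[{"linear": [0,0,0],"turn": [0,0,0]},{"linear": [0,0,0],"turn": [0,0,0]},{"linear": [0,0,0],"turn": [0,0,0]},{"linear": [0,0,0],"turn": [0,0,0]},{"linear": [0,0,0],"turn": [0,0,0]},{"linear": [0,0,0],"turn": [0,0,0]},{"linear": [0,0,0],"turn": [0,0,0]},{"linear": [0,0,0],"turn": [0,0,0]}], hand=1)

```text
time: 27.27
tool_pos: [0.6191, -0.0305, 0.2209]
tool_rot: [0.999, -0.054, 0.0, 0.0]
ft_force: [0.9, 0.0, -2.9]
opening: 0.272
grip_force: 88.1
```

Request:
carry_out(steps=[{"linear": [0,0,-0.4],"turn": [0,0,0]},{"linear": [0,0,-0.6],"turn": [0,0,0]},{"linear": [0,0,-0.8],"turn": [0,0,0]},{"linear": [0,0,-0.8],"turn": [0,0,0]},{"linear": [0,0,-0.8],"turn": [0,0,0]},{"linear": [0,0,-0.8],"turn": [0,0,0]},{"linear": [0,0,-0.8],"turn": [0,0,0]},{"linear": [0,0,-0.6],"turn": [0,0,0]}])

```text
time: 27.93
tool_pos: [0.6193, -0.0305, 0.3354]
tool_rot: [0.999, -0.054, 0.001, -0.0]
ft_force: [-0.5, 0.3, -2.7]
opening: 0.273
grip_force: 88.2
```

Request:
carry_out(steps=[{"linear": [-0.564,-0.98,0],"turn": [0,0,0]},{"linear": [-0.564,-0.98,0],"turn": [0,0,0]},{"linear": [-0.564,-0.98,0],"turn": [0,0,0]},{"linear": [-0.564,-0.98,0],"turn": [0,0,0]},{"linear": [-0.564,-0.98,0],"turn": [0,0,0]},{"linear": [-0.564,-0.98,0],"turn": [0,0,0]},{"linear": [-0.564,-0.98,0],"turn": [0,0,0]},{"linear": [-0.564,-0.98,0],"turn": [0,0,0]}])

```text
time: 28.6
tool_pos: [0.5456, 0.1361, 0.3336]
tool_rot: [0.999, -0.054, 0.0, -0.0]
ft_force: [-0.0, -0.2, -3.2]
opening: 0.269
grip_force: 88.5
```

Request:
carry_out(steps=[{"linear": [-0.564,-0.98,0],"turn": [0,0,0]},{"linear": [-0.564,-0.98,0],"turn": [0,0,0]},{"linear": [-0.564,-0.98,0],"turn": [0,0,0]},{"linear": [-0.564,-0.98,0],"turn": [0,0,0]},{"linear": [-0.564,-0.98,0],"turn": [0,0,0]},{"linear": [-0.564,-0.98,0],"turn": [0,0,0]},{"linear": [-0.564,-0.98,0],"turn": [0,0,0]},{"linear": [-0.564,-0.98,0],"turn": [0,0,0]}])

```text
time: 29.27
tool_pos: [0.4726, 0.3017, 0.3336]
tool_rot: [0.999, -0.053, 0.0, -0.0]
ft_force: [0.5, 0.9, -2.4]
opening: 0.27
grip_force: 88.5
```

Request:
carry_out(steps=[{"linear": [-0.564,-0.98,0],"turn": [0,0,0]},{"linear": [-0.564,-0.98,0],"turn": [0,0,0]},{"linear": [-0.564,-0.98,0],"turn": [0,0,0]},{"linear": [-0.564,-0.98,0],"turn": [0,0,0]},{"linear": [-0.564,-0.98,0],"turn": [0,0,0]},{"linear": [0,0,0],"turn": [0,0,-0.1]},{"linear": [0,0,0],"turn": [0,0,0]},{"linear": [0,0,0],"turn": [0,0,0]}])

```text
time: 29.93
tool_pos: [0.4278, 0.4036, 0.3332]
tool_rot: [1.0, -0.015, 0.0, 0.0]
ft_force: [0.3, -0.1, -3.3]
opening: 0.271
grip_force: 88.7
```

Run:
```python
from cov import *
s=state(); crate(); c=bot.camera("top"); cv2.imwrite("pics/t3.png",c["pixels"][150:400,80:420])
```

```text
t 29.93 tcp [0.4278 0.4036 0.3332] F [ 0.3 -0.1 -3.3] open 0.271 grip 88.7 q [-0.9   0.73  0.11  1.76 -0.11  0.65 -2.33]
M [[1.0, -0.031, 0.0], [-0.031, -1.0, -0.0], [0.001, 0.0, -1.0]]
rim (array([486.2, 374.4]), array([146.4, 250.2]), 88.26, 891)
```

View pics/t3.png

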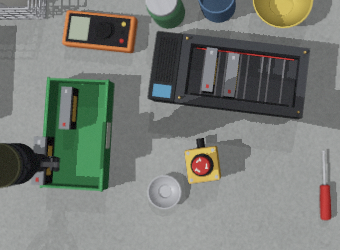

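The crop shows battery 1 upright in the crate at (66,107), the next one in the gripper at (45,162), and two left in the UPS.

Request:
carry_out(steps=[{"linear": [0,0,1],"turn": [0,0,0]},{"linear": [0,0,1],"turn": [0,0,0]},{"linear": [0,0,1],"turn": [0,0,0]},{"linear": [0,0,1],"turn": [0,0,0]},{"linear": [0,0,1],"turn": [0,0,0]},{"linear": [0,0,1],"turn": [0,0,0]},{"linear": [0,0,0.7],"turn": [0,0,0]},{"linear": [0,0,0],"turn": [0,0,0]}])

```text
time: 30.7
tool_pos: [0.4273, 0.4026, 0.1961]
tool_rot: [1.0, -0.015, -0.002, 0.002]
ft_force: [-1.1, -0.3, -3.2]
opening: 0.27
grip_force: 88.6
```

Request:
carry_out(steps=[{"linear": [0,0,0],"turn": [0,0,0]},{"linear": [0,0,0],"turn": [0,0,0]},{"linear": [0,0,0],"turn": [0,0,0]},{"linear": [0,0,0],"turn": [0,0,0]},{"linear": [0,0,0],"turn": [0,0,0]},{"linear": [0,0,0],"turn": [0,0,0]},{"linear": [0,0,0],"turn": [0,0,0]},{"linear": [0,0,0],"turn": [0,0,0]}], hand=0.2)

```text
time: 31.37
tool_pos: [0.4276, 0.4042, 0.1988]
tool_rot: [1.0, -0.014, 0.0, -0.0]
ft_force: [0.3, -0.2, 0.6]
opening: 0.397
grip_force: 0.0
```

Request:
carry_out(steps=[{"linear": [0,0,-0.4],"turn": [0,0,0]},{"linear": [0,0,-0.8],"turn": [0,0,0]},{"linear": [0,0,-1],"turn": [0,0,0]},{"linear": [0,0,-1],"turn": [0,0,0]},{"linear": [0,0,-1],"turn": [0,0,0]},{"linear": [0,0,-1],"turn": [0,0,0]},{"linear": [0,0,-1],"turn": [0,0,0]},{"linear": [0,0,-0.5],"turn": [0,0,0.1]}])

```text
time: 32.03
tool_pos: [0.4281, 0.4042, 0.3357]
tool_rot: [0.999, -0.054, 0.001, -0.001]
ft_force: [0.6, 0.6, -0.4]
opening: 0.398
grip_force: 0.0
```

Request:
carry_out(steps=[{"linear": [0.617,0.953,0],"turn": [0,0,0]},{"linear": [0.617,0.953,0],"turn": [0,0,0]},{"linear": [0.617,0.953,0],"turn": [0,0,0]},{"linear": [0.617,0.953,0],"turn": [0,0,0]},{"linear": [0.617,0.953,0],"turn": [0,0,0]},{"linear": [0.617,0.953,0],"turn": [0,0,0]},{"linear": [0.617,0.953,0],"turn": [0,0,0]},{"linear": [0.617,0.953,0],"turn": [0,0,0]}], hand=0.12)

```text
time: 32.7
tool_pos: [0.5097, 0.2408, 0.3332]
tool_rot: [0.999, -0.054, 0.0, -0.0]
ft_force: [0.8, -1.0, -0.3]
opening: 0.44
grip_force: 0.0
```

Request:
carry_out(steps=[{"linear": [0.617,0.953,0],"turn": [0,0,0]},{"linear": [0.617,0.953,0],"turn": [0,0,0]},{"linear": [0.617,0.953,0],"turn": [0,0,0]},{"linear": [0.617,0.953,0],"turn": [0,0,0]},{"linear": [0.617,0.953,0],"turn": [0,0,0]},{"linear": [0.617,0.953,0],"turn": [0,0,0]},{"linear": [0.617,0.953,0],"turn": [0,0,0]},{"linear": [0.617,0.953,0],"turn": [0,0,0]}])

```text
time: 33.37
tool_pos: [0.5915, 0.0786, 0.3333]
tool_rot: [0.999, -0.054, 0.0, 0.0]
ft_force: [0.1, 1.1, -0.4]
opening: 0.44
grip_force: 0.0
```

Request:
carry_out(steps=[{"linear": [0.617,0.953,0],"turn": [0,0,0]},{"linear": [0.617,0.953,0],"turn": [0,0,0]},{"linear": [0.617,0.953,0],"turn": [0,0,0]},{"linear": [0,0,0],"turn": [0,0,0]},{"linear": [0,0,0],"turn": [0,0,0]},{"linear": [0,0,0],"turn": [0,0,0]},{"linear": [0,0,0],"turn": [0,0,0]},{"linear": [0,0,0],"turn": [0,0,0]}])

```text
time: 34.03
tool_pos: [0.6216, 0.0204, 0.3328]
tool_rot: [0.999, -0.053, -0.0, -0.0]
ft_force: [0.8, 0.1, 0.7]
opening: 0.439
grip_force: 0.0
```

Run:
```python
from cov import *
s=state(); crate(); bats()
```

```text
t 34.03 tcp [0.6216 0.0204 0.3328] F [0.8 0.1 0.7] open 0.439 grip 0.0 q [-0.12  0.77  0.03  1.65 -0.03  0.72 -1.75]
M [[0.994, -0.105, -0.0], [-0.105, -0.994, 0.001], [-0.0, -0.001, -1.0]]
rim (array([486.4, 373.8]), array([147.1, 248.6]), 88.7, 1010)
(array([633.9,  67.2]), array([25.2, 97.9]), 83.73, 5383) ups [ 4.1 73. ] 0.08327388349651321
(array([622.7,  18.2]), array([24.6, 97.8]), 83.89, 5527) ups [-1.8 23.2] 0.08336634876657711
```

Request:
carry_out(steps=[{"linear": [0.07,0.1,1],"turn": [0,0,0]},{"linear": [0,0,1],"turn": [0,0,0]},{"linear": [0,0,0.7],"turn": [0,0,0]},{"linear": [0,0,0.6],"turn": [0,0,0]},{"linear": [0,0,0.6],"turn": [0,0,0]},{"linear": [0,0,0.6],"turn": [0,0,0]},{"linear": [0,0,0.6],"turn": [0,0,0]},{"linear": [0,0,0.5],"turn": [0,0,0]}])

```text
time: 34.8
tool_pos: [0.6231, 0.0169, 0.2196]
tool_rot: [0.999, -0.053, -0.0, 0.0]
ft_force: [0.2, 0.6, 0.2]
opening: 0.438
grip_force: 0.0
```

Request:
carry_out(steps=[{"linear": [0,0,0],"turn": [0,0,0]},{"linear": [0,0,0],"turn": [0,0,0]},{"linear": [0,0,0],"turn": [0,0,0]},{"linear": [0,0,0],"turn": [0,0,0]},{"linear": [0,0,0],"turn": [0,0,0]},{"linear": [0,0,0],"turn": [0,0,0]},{"linear": [0,0,0],"turn": [0,0,0]},{"linear": [0,0,0],"turn": [0,0,0]}], hand=1)

```text
time: 35.47
tool_pos: [0.6232, 0.0171, 0.221]
tool_rot: [0.999, -0.053, 0.0, -0.0]
ft_force: [-1.0, 0.5, -2.5]
opening: 0.271
grip_force: 88.2
```

Request:
carry_out(steps=[{"linear": [0,0,-0.4],"turn": [0,0,0]},{"linear": [0,0,-0.6],"turn": [0,0,0]},{"linear": [0,0,-0.8],"turn": [0,0,0]},{"linear": [0,0,-0.8],"turn": [0,0,0]},{"linear": [0,0,-0.8],"turn": [0,0,0]},{"linear": [0,0,-0.8],"turn": [0,0,0]},{"linear": [0,0,-0.8],"turn": [0,0,0]},{"linear": [0,0,-0.6],"turn": [0,0,0]}])

```text
time: 36.13
tool_pos: [0.6234, 0.016, 0.3355]
tool_rot: [0.999, -0.054, 0.001, 0.0]
ft_force: [1.1, 0.0, -2.6]
opening: 0.266
grip_force: 88.5
```

Request:
carry_out(steps=[{"linear": [-0.35,-0.996,0],"turn": [0,0,0]},{"linear": [-0.35,-0.996,0],"turn": [0,0,0]},{"linear": [-0.35,-0.996,0],"turn": [0,0,0]},{"linear": [-0.35,-0.996,0],"turn": [0,0,0]},{"linear": [-0.35,-0.996,0],"turn": [0,0,0]},{"linear": [-0.35,-0.996,0],"turn": [0,0,0]},{"linear": [-0.35,-0.996,0],"turn": [0,0,0]},{"linear": [-0.35,-0.996,0],"turn": [0,0,0]}])

```text
time: 36.8
tool_pos: [0.5843, 0.1817, 0.3336]
tool_rot: [0.999, -0.054, 0.0, 0.0]
ft_force: [0.1, -0.1, -2.9]
opening: 0.267
grip_force: 88.9
```

Request:
carry_out(steps=[{"linear": [-0.35,-0.996,0],"turn": [0,0,0]},{"linear": [-0.35,-0.996,0],"turn": [0,0,0]},{"linear": [-0.35,-0.996,0],"turn": [0,0,0]},{"linear": [-0.35,-0.996,0],"turn": [0,0,0]},{"linear": [-0.35,-0.996,0],"turn": [0,0,0]},{"linear": [-0.35,-0.996,0],"turn": [0,0,0]},{"linear": [-0.35,-0.996,0],"turn": [0,0,0]},{"linear": [-0.35,-0.996,0],"turn": [0,0,-0.1]}])

```text
time: 37.47
tool_pos: [0.5456, 0.3464, 0.3335]
tool_rot: [1.0, -0.014, 0.0, 0.0]
ft_force: [0.3, -0.4, -3.3]
opening: 0.271
grip_force: 88.9
```

Run:
```python
from cov import *
s=state(); crate()
c=bot.camera("wrist"); W=cloud(c); Z=W[...,2]; m=(Z>.04)&(Z<.075)&(W[...,1]>.31)&(W[...,1]<.43)&(abs(W[...,0]-.487)<.115)
n,l,st,ce=cv2.connectedComponentsWithStats(cv2.morphologyEx(m.astype(np.uint8),cv2.MORPH_OPEN,np.ones((3,3))))
for i in range(1,n):
    if st[i,4]>300: print(rect(l==i,W[...,:2]),np.nanmedian(Z[l==i]))
```

```text
t 37.47 tcp [0.5456 0.3464 0.3335] F [ 0.3 -0.4 -3.3] open 0.271 grip 88.9 q [-0.68  0.8   0.08  1.57 -0.08  0.77 -2.17]
M [[1.0, -0.028, 0.001], [-0.028, -1.0, -0.001], [0.001, 0.001, -1.0]]
rim (array([485.9, 373.4]), array([144.5, 250.5]), 88.15, 835)
(array([545.1, 398.8]), array([25. , 97.6]), 88.45, 4737) 0.05827238034555399
```

Request:
carry_out(steps=[{"linear": [0,0,1],"turn": [0,0,0]},{"linear": [0,0,1],"turn": [0,0,0]},{"linear": [0,0,1],"turn": [0,0,0]},{"linear": [0,0,1],"turn": [0,0,0]},{"linear": [0,0,1],"turn": [0,0,0]},{"linear": [0,0,1],"turn": [0,0,0]},{"linear": [0,0,0.7],"turn": [0,0,0]},{"linear": [0,0,0],"turn": [0,0,0]}])

```text
time: 38.23
tool_pos: [0.5452, 0.3444, 0.1962]
tool_rot: [1.0, -0.015, -0.002, 0.002]
ft_force: [-0.7, 0.4, -3.8]
opening: 0.269
grip_force: 88.8
```

Request:
carry_out(steps=[{"linear": [0,0,0],"turn": [0,0,0]},{"linear": [0,0,0],"turn": [0,0,0]},{"linear": [0,0,0],"turn": [0,0,0]},{"linear": [0,0,0],"turn": [0,0,0]},{"linear": [0,0,0],"turn": [0,0,0]},{"linear": [0,0,0],"turn": [0,0,0]},{"linear": [0,0,0],"turn": [0,0,0]},{"linear": [0,0,0],"turn": [0,0,0]}], hand=0.25)

```text
time: 38.9
tool_pos: [0.5459, 0.3457, 0.1989]
tool_rot: [1.0, -0.014, 0.0, -0.0]
ft_force: [0.0, 0.6, -0.4]
opening: 0.376
grip_force: 0.0
```

Request:
carry_out(steps=[{"linear": [0,0,-0.4],"turn": [0,0,0]},{"linear": [0,0,-0.8],"turn": [0,0,0]},{"linear": [0,0,-1],"turn": [0,0,0]},{"linear": [0,0,-1],"turn": [0,0,0]},{"linear": [0,0,-1],"turn": [0,0,0]},{"linear": [0,0,-1],"turn": [0,0,0]},{"linear": [0,0,-1],"turn": [0,0,0]},{"linear": [0,0,-0.5],"turn": [0,0,0.1]}])

```text
time: 39.57
tool_pos: [0.5466, 0.3458, 0.336]
tool_rot: [0.999, -0.054, 0.002, -0.001]
ft_force: [-0.2, 0.3, -0.1]
opening: 0.376
grip_force: 0.0
```

Request:
carry_out(steps=[{"linear": [0.422,0.957,0],"turn": [0,0,0]},{"linear": [0.422,0.957,0],"turn": [0,0,0]},{"linear": [0.422,0.957,0],"turn": [0,0,0]},{"linear": [0.422,0.957,0],"turn": [0,0,0]},{"linear": [0.422,0.957,0],"turn": [0,0,0]},{"linear": [0.422,0.957,0],"turn": [0,0,0]},{"linear": [0.422,0.957,0],"turn": [0,0,0]},{"linear": [0.422,0.957,0],"turn": [0,0,0]}], hand=0.12)

```text
time: 40.23
tool_pos: [0.5968, 0.1852, 0.3333]
tool_rot: [0.999, -0.054, 0.0, -0.0]
ft_force: [-0.1, -0.4, 0.1]
opening: 0.442
grip_force: 0.0
```

Request:
carry_out(steps=[{"linear": [0.422,0.957,0],"turn": [0,0,0]},{"linear": [0.422,0.957,0],"turn": [0,0,0]},{"linear": [0.422,0.957,0],"turn": [0,0,0]},{"linear": [0.422,0.957,0],"turn": [0,0,0]},{"linear": [0.422,0.957,0],"turn": [0,0,0]},{"linear": [0.422,0.957,0],"turn": [0,0,0]},{"linear": [0,0,0],"turn": [0,0,0]},{"linear": [0,0,0],"turn": [0,0,0]}])

```text
time: 40.9
tool_pos: [0.6349, 0.0649, 0.3332]
tool_rot: [0.998, -0.055, 0.0, 0.0]
ft_force: [0.2, 0.6, -0.1]
opening: 0.434
grip_force: 0.0
```

Run:
```python
from cov import *
s=state(); crate(); bats()
```

```text
t 40.9 tcp [0.6349 0.0649 0.3332] F [ 0.2  0.6 -0.1] open 0.434 grip 0.0 q [-0.2   0.79  0.05  1.6  -0.05  0.75 -1.81]
M [[0.994, -0.11, 0.001], [-0.11, -0.994, -0.001], [0.001, 0.001, -1.0]]
rim (array([486.1, 373.7]), array([146.5, 249.4]), 88.73, 1021)
(array([633.6,  67.1]), array([24.6, 98.4]), 83.96, 5518) ups [ 3.9 72.9] 0.08335895653446386
```

Request:
carry_out(steps=[{"linear": [-0.03,-0.07,1],"turn": [0,0,0]},{"linear": [0,0,1],"turn": [0,0,0]},{"linear": [0,0,0.7],"turn": [0,0,0]},{"linear": [0,0,0.6],"turn": [0,0,0]},{"linear": [0,0,0.6],"turn": [0,0,0]},{"linear": [0,0,0.6],"turn": [0,0,0]},{"linear": [0,0,0.6],"turn": [0,0,0]},{"linear": [0,0,0.5],"turn": [0,0,0]}])

```text
time: 41.67
tool_pos: [0.6342, 0.0684, 0.2196]
tool_rot: [0.999, -0.053, -0.0, -0.0]
ft_force: [-0.8, 0.0, -0.1]
opening: 0.44
grip_force: 0.0
```

Request:
carry_out(steps=[{"linear": [0,0,0],"turn": [0,0,0]},{"linear": [0,0,0],"turn": [0,0,0]},{"linear": [0,0,0],"turn": [0,0,0]},{"linear": [0,0,0],"turn": [0,0,0]},{"linear": [0,0,0],"turn": [0,0,0]},{"linear": [0,0,0],"turn": [0,0,0]},{"linear": [0,0,0],"turn": [0,0,0]},{"linear": [0,0,0],"turn": [0,0,0]}], hand=1)

```text
time: 42.33
tool_pos: [0.6343, 0.0681, 0.2209]
tool_rot: [0.999, -0.054, 0.0, 0.0]
ft_force: [-0.3, -0.6, -2.8]
opening: 0.266
grip_force: 88.1
```

Request:
carry_out(steps=[{"linear": [0,0,-0.4],"turn": [0,0,0]},{"linear": [0,0,-0.6],"turn": [0,0,0]},{"linear": [0,0,-0.8],"turn": [0,0,0]},{"linear": [0,0,-0.8],"turn": [0,0,0]},{"linear": [0,0,-0.8],"turn": [0,0,0]},{"linear": [0,0,-0.8],"turn": [0,0,0]},{"linear": [0,0,-0.8],"turn": [0,0,0]},{"linear": [0,0,-0.6],"turn": [0,0,0]}])

```text
time: 43.0
tool_pos: [0.6345, 0.068, 0.3355]
tool_rot: [0.999, -0.054, 0.001, -0.0]
ft_force: [0.0, -0.2, -2.3]
opening: 0.272
grip_force: 88.2
```

Request:
carry_out(steps=[{"linear": [-0.898,-0.987,0],"turn": [0,0,0]},{"linear": [-0.898,-0.987,0],"turn": [0,0,0]},{"linear": [-0.898,-0.987,0],"turn": [0,0,0]},{"linear": [-0.898,-0.987,0],"turn": [0,0,0]},{"linear": [-0.898,-0.987,0],"turn": [0,0,0]},{"linear": [-0.898,-0.987,0],"turn": [0,0,0]},{"linear": [-0.898,-0.987,0],"turn": [0,0,0]},{"linear": [-0.898,-0.987,0],"turn": [0,0,0]}])

```text
time: 43.67
tool_pos: [0.5075, 0.2415, 0.3337]
tool_rot: [0.999, -0.054, 0.0, -0.0]
ft_force: [0.6, 0.2, -3.5]
opening: 0.266
grip_force: 88.5
```

Request:
carry_out(steps=[{"linear": [-0.898,-0.987,0],"turn": [0,0,0]},{"linear": [-0.898,-0.987,0],"turn": [0,0,0]},{"linear": [-0.898,-0.987,0],"turn": [0,0,0]},{"linear": [-0.898,-0.987,0],"turn": [0,0,0]},{"linear": [-0.898,-0.987,0],"turn": [0,0,0]},{"linear": [0,0,0],"turn": [0,0,-0.1]},{"linear": [0,0,0],"turn": [0,0,0]},{"linear": [0,0,0],"turn": [0,0,0]}])

```text
time: 44.33
tool_pos: [0.4297, 0.3482, 0.3334]
tool_rot: [1.0, -0.015, 0.0, -0.0]
ft_force: [1.6, -0.4, -3.9]
opening: 0.272
grip_force: 88.7
```

Run:
```python
from cov import *
s=state(); crate()
c=bot.camera("wrist"); W=cloud(c); Z=W[...,2]; m=(Z>.04)&(Z<.075)&(W[...,1]>.31)&(W[...,1]<.43)&(abs(W[...,0]-.487)<.115)
n,l,st,ce=cv2.connectedComponentsWithStats(cv2.morphologyEx(m.astype(np.uint8),cv2.MORPH_OPEN,np.ones((3,3))))
for i in range(1,n):
    if st[i,4]>300: print(rect(l==i,W[...,:2]),np.nanmedian(Z[l==i]))
```

```text
t 44.33 tcp [0.4297 0.3482 0.3334] F [ 1.6 -0.4 -3.9] open 0.272 grip 88.7 q [-0.82  0.7   0.09  1.86 -0.11  0.58 -2.26]
M [[1.0, -0.03, 0.001], [-0.03, -1.0, 0.0], [0.001, -0.0, -1.0]]
rim (array([486.1, 374.6]), array([147.3, 249.7]), 88.28, 919)
(array([541.9, 399.1]), array([25.4, 90.9]), 88.0, 6155) 0.05807800813374636
(array([539.3, 341.7]), array([24.7, 84.2]), 88.48, 5448) 0.05820665086841782
(array([428.5, 401.5]), array([25.2, 98. ]), 88.85, 4847) 0.05828041313109342
(array([415.1, 310.4]), array([ 1.6, 57.7]), 88.5, 436) 0.056393976328985004
```

Request:
carry_out(steps=[{"linear": [0,0,1],"turn": [0,0,0]},{"linear": [0,0,1],"turn": [0,0,0]},{"linear": [0,0,1],"turn": [0,0,0]},{"linear": [0,0,1],"turn": [0,0,0]},{"linear": [0,0,1],"turn": [0,0,0]},{"linear": [0,0,1],"turn": [0,0,0]},{"linear": [0,0,0.7],"turn": [0,0,0]},{"linear": [0,0,0],"turn": [0,0,0]}])

```text
time: 45.1
tool_pos: [0.4301, 0.347, 0.1965]
tool_rot: [1.0, -0.016, -0.001, 0.001]
ft_force: [-0.4, 0.1, -2.8]
opening: 0.273
grip_force: 89.3
```

Request:
carry_out(steps=[{"linear": [0,0,0],"turn": [0,0,0]},{"linear": [0,0,0],"turn": [0,0,0]},{"linear": [0,0,0],"turn": [0,0,0]},{"linear": [0,0,0],"turn": [0,0,0]},{"linear": [0,0,0],"turn": [0,0,0]},{"linear": [0,0,0],"turn": [0,0,0]},{"linear": [0,0,0],"turn": [0,0,0]},{"linear": [0,0,0],"turn": [0,0,0]}], hand=0.25)

```text
time: 45.77
tool_pos: [0.4295, 0.3483, 0.1988]
tool_rot: [1.0, -0.014, 0.0, -0.0]
ft_force: [-0.4, -0.1, 1.0]
opening: 0.376
grip_force: 0.0
```

Request:
carry_out(steps=[{"linear": [0,0,-0.4],"turn": [0,0,0]},{"linear": [0,0,-0.8],"turn": [0,0,0]},{"linear": [0,0,-1],"turn": [0,0,0]},{"linear": [0,0,-1],"turn": [0,0,0]},{"linear": [0,0,-1],"turn": [0,0,0]},{"linear": [0,0,-1],"turn": [0,0,0]},{"linear": [0,0,-1],"turn": [0,0,0]},{"linear": [0,0,-1],"turn": [0,0,-0.038]}])

```text
time: 46.43
tool_pos: [0.4293, 0.3481, 0.3442]
tool_rot: [1.0, 0.001, 0.0, 0.0]
ft_force: [0.2, -0.1, -0.8]
opening: 0.377
grip_force: 0.0
```

Request:
carry_out(steps=[{"linear": [0.04,1,0],"turn": [0,0,0]},{"linear": [0.04,1,0],"turn": [0,0,0]},{"linear": [0.04,1,0],"turn": [0,0,0]},{"linear": [0.04,1,0],"turn": [0,0,0]},{"linear": [0.04,1,0],"turn": [0,0,0]},{"linear": [0.04,1,0],"turn": [0,0,0]},{"linear": [0.04,1,0],"turn": [0,0,0]},{"linear": [0.04,1,0],"turn": [0,0,0]}], hand=0)

```text
time: 47.1
tool_pos: [0.436, 0.1872, 0.3432]
tool_rot: [1.0, 0.001, 0.0, -0.0]
ft_force: [-0.2, 0.0, 0.3]
opening: 0.499
grip_force: 0.0
```

Request:
carry_out(steps=[{"linear": [0.04,1,0],"turn": [0,0,0]},{"linear": [0.04,1,0],"turn": [0,0,0]},{"linear": [0.04,1,0],"turn": [0,0,0]},{"linear": [0.04,1,0],"turn": [0,0,0]},{"linear": [0.04,1,0],"turn": [0,0,0]},{"linear": [0.04,1,0],"turn": [0,0,0]},{"linear": [0.04,1,0],"turn": [0,0,0]},{"linear": [0.04,1,0],"turn": [0,0,0]}])

```text
time: 47.77
tool_pos: [0.4426, 0.0272, 0.3432]
tool_rot: [1.0, 0.001, 0.0, 0.0]
ft_force: [-0.7, 0.2, -0.5]
opening: 0.497
grip_force: 0.0
```

Request:
carry_out(steps=[{"linear": [0.04,1,0],"turn": [0,0,0]},{"linear": [0.04,1,0],"turn": [0,0,0]},{"linear": [0.04,1,0],"turn": [0,0,0]},{"linear": [0.04,1,0],"turn": [0,0,0]},{"linear": [0.04,1,0],"turn": [0,0,0]},{"linear": [0.04,1,0],"turn": [0,0,0]},{"linear": [0.04,1,0],"turn": [0,0,0]},{"linear": [0.04,1,0],"turn": [0,0,0]}])

```text
time: 48.43
tool_pos: [0.4491, -0.1328, 0.3432]
tool_rot: [1.0, 0.001, 0.0, 0.0]
ft_force: [0.5, -0.2, 0.4]
opening: 0.502
grip_force: 0.0
```

Request:
carry_out(steps=[{"linear": [0.04,1,0],"turn": [0,0,0]},{"linear": [0.04,1,0],"turn": [0,0,0]},{"linear": [0.04,1,0],"turn": [0,0,0]},{"linear": [0.04,1,0],"turn": [0,0,0]},{"linear": [0.04,1,0],"turn": [0,0,0]},{"linear": [0.04,1,0],"turn": [0,0,0]},{"linear": [0,0,0],"turn": [0,0,0]},{"linear": [0,0,0],"turn": [0,0,0]}])

```text
time: 49.1
tool_pos: [0.4538, -0.2528, 0.343]
tool_rot: [1.0, -0.001, 0.0, 0.0]
ft_force: [1.0, 1.0, 0.1]
opening: 0.5
grip_force: 0.0
```

```bash
cat >> cov.py <<'E'
def crbats(c):
    W=cloud(c); Z=W[...,2]; m=(Z>.04)&(Z<.075)&(W[...,1]>.315)&(W[...,1]<.43)&(abs(W[...,0]-.487)<.115)
    n,l,st,ce=cv2.connectedComponentsWithStats(m.astype(np.uint8))
    for i in range(1,n):
        if st[i,4]>50: print("bat",rect(l==i,W[...,:2]),np.nanmedian(Z[l==i]))
def handle(lo,hi,c=None):
    c=c or bot.camera("wrist"); W=cloud(c); Z=W[...,2]; s=bot.observe()["tool_pos"]
    m=(Z>lo)&(Z<hi)&(abs(W[...,0]-s[0])<.13)&(abs(W[...,1]-s[1])<.13); m=big(m); print("handle",rect(m,W[...,:2]),np.nanmedian(Z[m]))
E
python3 - <<'E'
from cov import *
s=state(); c=bot.camera("top"); crate(c); crbats(c); handle(.03,.06)
c,W=wr("w4")
m=big((W[...,2]>.004)&(W[...,2]<.013)); print("plate",rect(m,W[...,:2]),np.nanmedian(W[m][:,2]))
E
```

```text
t 49.1 tcp [ 0.4538 -0.2528  0.343 ] F [1.  1.  0.1] open 0.5 grip 0.0 q [ 0.48  0.64 -0.1   1.95  0.11  0.56 -1.27]
M [[1.0, -0.001, 0.0], [-0.001, -1.0, -0.001], [0.0, 0.001, -1.0]]
rim (array([486. , 373.8]), array([146.5, 249.1]), 88.71, 1055)
bat (array([545.2, 400. ]), array([28.5, 99. ]), 88.52, 566) 0.0565221209414718
bat (array([545.9, 343.6]), array([27.7, 98.4]), 89.24, 547) 0.056343979673266764
bat (array([428.9, 402.5]), array([26.4, 98.7]), 88.44, 538) 0.056191462874748965
bat (array([431. , 346.2]), array([27.9, 96.4]), 88.58, 526) 0.05668179408028995
handle (array([ 457.3, -362.2]), array([14.9, 95.7]), 89.52, 2588) 0.04372892790337404
plate (array([ 454.9, -363.3]), array([293.2, 166.4]), 0.71, 48433) 0.009153769161932668
```

View pics/w4.png

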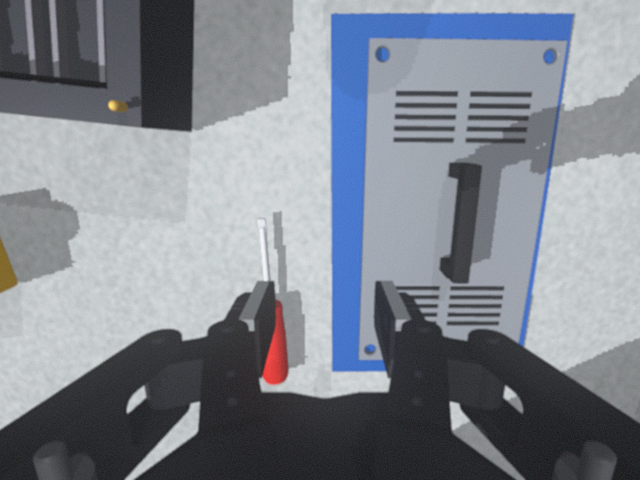

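All four batteries are upright in the crate, and the cover is undisturbed on the mat (handle at (462,222)). I'll regrasp it in the same pose as at release.

Request:
carry_out(steps=[{"linear": [0.03,0.912,0],"turn": [0,0,0]},{"linear": [0.03,0.912,0],"turn": [0,0,0]},{"linear": [0.03,0.912,0],"turn": [0,0,0]},{"linear": [0.03,0.912,0],"turn": [0,0,0]},{"linear": [0.03,0.912,0],"turn": [0,0,0]},{"linear": [0.03,0.912,0],"turn": [0,0,0]},{"linear": [0,0,0],"turn": [0,0,0]},{"linear": [0,0,0],"turn": [0,0,0]}])

```text
time: 49.92
tool_pos: [0.458, -0.3608, 0.3426]
tool_rot: [1.0, 0.0, -0.0, -0.0]
ft_force: [-0.1, 0.7, -0.1]
opening: 0.5
grip_force: 0.0
```

Request:
carry_out(steps=[{"linear": [0,0,1],"turn": [0,0,0]},{"linear": [0,0,1],"turn": [0,0,0]},{"linear": [0,0,1],"turn": [0,0,0]},{"linear": [0,0,1],"turn": [0,0,0]},{"linear": [0,0,1],"turn": [0,0,0]},{"linear": [0,0,1],"turn": [0,0,0]},{"linear": [0,0,1],"turn": [0,0,0]},{"linear": [0,0,0.35],"turn": [0,0,0]}])

```text
time: 50.58
tool_pos: [0.4579, -0.3583, 0.1934]
tool_rot: [1.0, 0.002, -0.002, -0.002]
ft_force: [-0.0, 0.1, 1.1]
opening: 0.499
grip_force: 0.0
```

Request:
carry_out(steps=[{"linear": [0,0,0],"turn": [0,0,0]},{"linear": [0,0,0],"turn": [0,0,0]},{"linear": [0,0,0],"turn": [0,0,0]},{"linear": [0,0,0],"turn": [0,0,0]},{"linear": [0,0,0],"turn": [0,0,0]},{"linear": [0,0,0],"turn": [0,0,0]},{"linear": [0,0,0],"turn": [0,0,0]},{"linear": [0,0,0],"turn": [0,0,0]}])

```text
time: 51.25
tool_pos: [0.458, -0.3613, 0.196]
tool_rot: [1.0, 0.001, 0.0, 0.0]
ft_force: [-1.3, -1.0, -0.2]
opening: 0.498
grip_force: 0.0
```

Request:
carry_out(steps=[{"linear": [0,0,0],"turn": [0,0,0]},{"linear": [0,0,0],"turn": [0,0,0]},{"linear": [0,0,0],"turn": [0,0,0]},{"linear": [0,0,0],"turn": [0,0,0]},{"linear": [0,0,0],"turn": [0,0,0]},{"linear": [0,0,0],"turn": [0,0,0]},{"linear": [0,0,0],"turn": [0,0,0]},{"linear": [0,0,0],"turn": [0,0,0]}], hand=1, squeeze=110)

```text
time: 51.92
tool_pos: [0.458, -0.3613, 0.1961]
tool_rot: [1.0, 0.001, 0.0, 0.0]
ft_force: [-0.8, 1.3, 5.4]
opening: 0.134
grip_force: 108.1
```

Request:
carry_out(steps=[{"linear": [0,0,-0.4],"turn": [0,0,0]},{"linear": [0,0,-0.7],"turn": [0,0,0]},{"linear": [0,0,-1],"turn": [0,0,0]},{"linear": [0,0,-1],"turn": [0,0,0]},{"linear": [0,0,-1],"turn": [0,0,0]},{"linear": [0,0,-1],"turn": [0,0,0]},{"linear": [0,0,-1],"turn": [0,0,0]},{"linear": [0,0,-1],"turn": [0,0,0]}])

```text
time: 52.58
tool_pos: [0.4576, -0.3609, 0.3385]
tool_rot: [1.0, 0.001, -0.001, -0.0]
ft_force: [-0.3, -1.0, -2.1]
opening: 0.141
grip_force: 107.6
```

Request:
carry_out(steps=[{"linear": [0,0,-1],"turn": [0,0,0]},{"linear": [0,0,-1],"turn": [0,0,0]},{"linear": [0,0,-0.5],"turn": [0,0,0]},{"linear": [0,0,0],"turn": [0,0,0]},{"linear": [0,0,0],"turn": [0,0,0]},{"linear": [0,0,0],"turn": [0,0,0]},{"linear": [0,0,0],"turn": [0,0,0]},{"linear": [0,0,0],"turn": [0,0,0]}])

```text
time: 53.25
tool_pos: [0.4577, -0.361, 0.3864]
tool_rot: [1.0, 0.001, -0.001, -0.001]
ft_force: [-0.1, -0.1, -1.7]
opening: 0.134
grip_force: 107.7
```

Request:
carry_out(steps=[{"linear": [0.44,-1,0],"turn": [0,0,0]},{"linear": [0.44,-1,0],"turn": [0,0,0]},{"linear": [0.44,-1,0],"turn": [0,0,0]},{"linear": [0.44,-1,0],"turn": [0,0,0]},{"linear": [0.44,-1,0],"turn": [0,0,0]},{"linear": [0.44,-1,0],"turn": [0,0,0]},{"linear": [0,0,0],"turn": [0,0,-0.1436]},{"linear": [0,0,0],"turn": [0,0,-0.1436]}])

```text
time: 53.92
tool_pos: [0.5116, -0.2387, 0.3871]
tool_rot: [0.993, 0.118, -0.0, -0.001]
ft_force: [-0.4, -0.9, -2.3]
opening: 0.135
grip_force: 107.8
```

Request:
carry_out(steps=[{"linear": [0,0,0],"turn": [0,0,-0.1436]},{"linear": [0,0,0],"turn": [0,0,-0.1436]},{"linear": [0,0,0],"turn": [0,0,-0.1436]},{"linear": [0,0,0],"turn": [0,0,-0.1436]},{"linear": [0,0,0],"turn": [0,0,-0.1436]},{"linear": [0,0,0],"turn": [0,0,-0.1436]},{"linear": [0,0,0],"turn": [0,0,-0.1436]},{"linear": [0,0,0],"turn": [0,0,-0.1436]}])

```text
time: 54.58
tool_pos: [0.5105, -0.2412, 0.387]
tool_rot: [0.843, 0.537, -0.0, -0.0]
ft_force: [-0.6, 1.0, -2.8]
opening: 0.141
grip_force: 107.9
```

Request:
carry_out(steps=[{"linear": [0,0,0],"turn": [0,0,-0.1436]},{"linear": [0,0,0],"turn": [0,0,-0.1436]},{"linear": [0,0,0],"turn": [0,0,-0.1436]},{"linear": [0.949,0.332,0],"turn": [0,0,0]},{"linear": [0.949,0.332,0],"turn": [0,0,0]},{"linear": [0.949,0.332,0],"turn": [0,0,0]},{"linear": [0.949,0.332,0],"turn": [0,0,0]},{"linear": [0.949,0.332,0],"turn": [0,0,0]}])

```text
time: 55.25
tool_pos: [0.5536, -0.1495, 0.3869]
tool_rot: [0.743, 0.669, -0.0, -0.001]
ft_force: [0.1, 0.3, -2.4]
opening: 0.133
grip_force: 107.8
```

Request:
carry_out(steps=[{"linear": [0.949,0.332,0],"turn": [0,0,0]},{"linear": [0.949,0.332,0],"turn": [0,0,0]},{"linear": [0.949,0.332,0],"turn": [0,0,0]},{"linear": [0.949,0.332,0],"turn": [0,0,0]},{"linear": [0.949,0.332,0],"turn": [0,0,0]},{"linear": [0.949,0.332,0],"turn": [0,0,0]},{"linear": [0.949,0.332,0],"turn": [0,0,0]},{"linear": [0.949,0.332,0],"turn": [0,0,0]}])

```text
time: 55.92
tool_pos: [0.6222, -0.0039, 0.3868]
tool_rot: [0.743, 0.67, -0.001, -0.0]
ft_force: [0.0, 0.1, -2.4]
opening: 0.136
grip_force: 107.8
```

Request:
carry_out(steps=[{"linear": [0,0,0.5],"turn": [0,0,0]},{"linear": [0,0,0.5],"turn": [0,0,0]},{"linear": [0,0,0.5],"turn": [0,0,0]},{"linear": [0,0,0.5],"turn": [0,0,0]},{"linear": [0,0,0.5],"turn": [0,0,0]},{"linear": [0,0,0],"turn": [0,0,0]},{"linear": [0,0,0],"turn": [0,0,0]},{"linear": [0,0,0],"turn": [0,0,0]}])

```text
time: 56.58
tool_pos: [0.6222, -0.0049, 0.3379]
tool_rot: [0.743, 0.669, 0.0, 0.0]
ft_force: [0.3, -0.3, -3.1]
opening: 0.133
grip_force: 107.8
```

Run:
```python
from cov import *
s=state()
c,W=wr("w5"); z0=s["tool_pos"][2]-.193+.005; print("expected top",z0)
m=big(abs(W[...,2]-z0)<.01); print("plate w",rect(m,W[...,:2]),np.nanmedian(W[m][:,2]))
c=bot.camera("top"); W=cloud(c); m=big((abs(W[...,2]-z0)<.012)&(abs(W[...,0]-.62)<.15)&(abs(W[...,1])<.2)); print("plate t",rect(m,W[...,:2]),np.nanmedian(W[m][:,2]))
cv2.imwrite("pics/t5.png",c["pixels"][140:300,200:420])
c=bot.camera("scene"); cv2.imwrite("pics/s5.png",c["pixels"][180:420,200:520])
```

```text
t 56.58 tcp [ 0.6222 -0.0049  0.3379] F [ 0.3 -0.3 -3.1] open 0.133 grip 107.8 q [ 0.2   0.8  -0.48  1.63  0.47  0.83 -0.59]
M [[0.104, 0.995, 0.001], [0.995, -0.104, 0.0], [0.0, 0.001, -1.0]]
expected top 0.1499297387880663
plate w (array([626.8,  38.7]), array([153.4, 156.9]), 84.09, 108129) 0.1509047879492945
plate t (array([629.6,  59.3]), array([155.5, 155.9]), 84.08, 3437) 0.15007836499195015
```

View pics/w5.png

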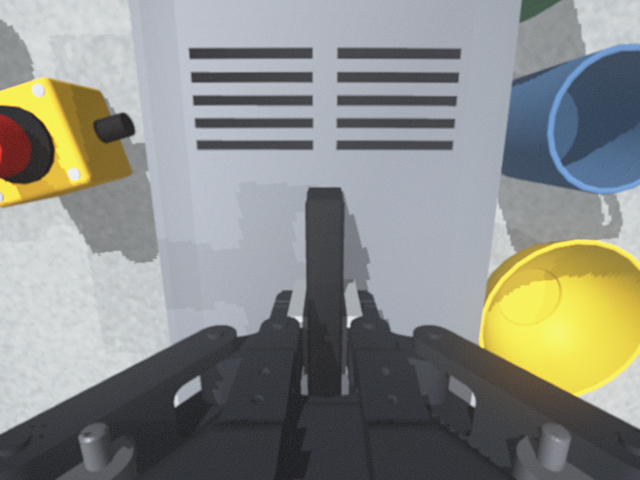

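The wrist view shows the handle centred in the grip and the plate level. The plate's measured end agrees with the UPS pose to about 1 mm, so I'll lower it.

Request:
carry_out(steps=[{"linear": [0,0,0.6],"turn": [0,0,0]},{"linear": [0,0,0.6],"turn": [0,0,0]},{"linear": [0,0,0.5],"turn": [0,0,0]},{"linear": [0,0,0.3],"turn": [0,0,0]},{"linear": [0,0,0.2],"turn": [0,0,0]},{"linear": [0,0,0],"turn": [0,0,0]},{"linear": [0,0,0],"turn": [0,0,0]},{"linear": [0,0,0],"turn": [0,0,0]}])

```text
time: 57.4
tool_pos: [0.6223, -0.0045, 0.294]
tool_rot: [0.743, 0.67, 0.0, 0.0]
ft_force: [-0.4, -0.1, -2.5]
opening: 0.133
grip_force: 108.0
```

Request:
carry_out(steps=[{"linear": [0,0,0.1],"turn": [0,0,0]},{"linear": [0,0,0.1],"turn": [0,0,0]},{"linear": [0,0,0.1],"turn": [0,0,0]},{"linear": [0,0,0.1],"turn": [0,0,0]},{"linear": [0,0,0],"turn": [0,0,0]},{"linear": [0,0,0],"turn": [0,0,0]},{"linear": [0,0,0],"turn": [0,0,0]},{"linear": [0,0,0],"turn": [0,0,0]}])

```text
time: 58.07
tool_pos: [0.622, -0.0046, 0.2858]
tool_rot: [0.743, 0.67, 0.0, 0.0]
ft_force: [0.0, 0.1, -1.6]
opening: 0.136
grip_force: 108.0
```

Past the pin tips without load; continue down.

Request:
carry_out(steps=[{"linear": [0,0,0.1],"turn": [0,0,0]},{"linear": [0,0,0.1],"turn": [0,0,0]},{"linear": [0,0,0.1],"turn": [0,0,0]},{"linear": [0,0,0.1],"turn": [0,0,0]},{"linear": [0,0,0],"turn": [0,0,0]},{"linear": [0,0,0],"turn": [0,0,0]},{"linear": [0,0,0],"turn": [0,0,0]},{"linear": [0,0,0],"turn": [0,0,0]}])

```text
time: 58.73
tool_pos: [0.6219, -0.0045, 0.2791]
tool_rot: [0.743, 0.67, -0.0, 0.0]
ft_force: [-3.6, -0.8, 8.6]
opening: 0.138
grip_force: 109.5
```

Request:
carry_out(steps=[{"linear": [0,0,0],"turn": [0,0,0]},{"linear": [0,0,0],"turn": [0,0,0]},{"linear": [0,0,0],"turn": [0,0,0]},{"linear": [0,0,0],"turn": [0,0,0]},{"linear": [0,0,0],"turn": [0,0,0]},{"linear": [0,0,0],"turn": [0,0,0]},{"linear": [0,0,0],"turn": [0,0,0]},{"linear": [0,0,0],"turn": [0,0,0]}], hand=0)

```text
time: 59.4
tool_pos: [0.622, -0.0046, 0.2776]
tool_rot: [0.743, 0.67, -0.0, 0.0]
ft_force: [0.0, 1.0, -0.1]
opening: 0.499
grip_force: 0.0
```

Request:
carry_out(steps=[{"linear": [0,0,-0.3],"turn": [0,0,0]},{"linear": [0,0,-0.6],"turn": [0,0,0]},{"linear": [0,0,-1],"turn": [0,0,0]},{"linear": [0,0,-1],"turn": [0,0,0]},{"linear": [0,0,-1],"turn": [0,0,0]},{"linear": [0,0,-1],"turn": [0,0,0]},{"linear": [0,0,-0.6],"turn": [0,0,0]},{"linear": [0,0,0],"turn": [0,0,0]}])

```text
time: 60.07
tool_pos: [0.6229, -0.0042, 0.3915]
tool_rot: [0.743, 0.67, 0.003, 0.002]
ft_force: [0.8, 0.5, 0.1]
opening: 0.498
grip_force: 0.0
```

Request:
carry_out(steps=[{"linear": [0.5,-1,0],"turn": [0,0,0]},{"linear": [0.5,-1,0],"turn": [0,0,0]},{"linear": [0.5,-1,0],"turn": [0,0,0]},{"linear": [0.5,-1,0],"turn": [0,0,0]},{"linear": [0.5,-1,0],"turn": [0,0,0]},{"linear": [0.5,-1,0],"turn": [0,0,0]},{"linear": [0,-1,0],"turn": [0,0,0]},{"linear": [0,-1,0],"turn": [0,0,0]}], hand=-1)

```text
time: 60.73
tool_pos: [0.4677, 0.0723, 0.3872]
tool_rot: [0.742, 0.67, -0.0, -0.0]
ft_force: [0.6, 0.5, -0.3]
opening: 0.999
grip_force: 0.0
```

```bash
cat >> cov.py <<'E'
def covst(c):
    W=cloud(c); Z=W[...,2]; m=big((abs(Z-.091)<.008)&(abs(W[...,0]-.62)<.12)&(abs(W[...,1]+.005)<.16)); print("cover",rect(m,W[...,:2]),np.nanmedian(W[m][:,2]))
    P=W[m]; A=np.c_[P[:,:2]-[.622,-.005],np.ones(len(P))]; k=np.linalg.lstsq(A,P[:,2],rcond=None)[0]; print("tilt",k.round(4))
def stop(c):
    W=cloud(c); H,S,V=cv2.split(cv2.cvtColor(c["pixels"],cv2.COLOR_BGR2HSV))
    m=big(((H<8)|(H>172))&(S>140)&(abs(W[...,0]-.42)<.04)&(abs(W[...,1]-.08)<.04)); P=W[m]; print("stop z",np.nanpercentile(P[:,2],[50,90]),"rect",rect(m&(W[...,2]>.085),W[...,:2]))
E
python3 - <<'E'
from cov import *
s=state(); c=bot.camera("top"); covst(c); crbats(c); stop(c); cv2.imwrite("pics/t6.png",c["pixels"][100:380,80:500])
stop(bot.camera("wrist")); stop(bot.camera("scene"))
E
```

```text
t 60.73 tcp [0.4677 0.0723 0.3872] F [ 0.6  0.5 -0.3] open 0.999 grip 0.0 q [ 0.08  0.56 -0.51  2.02  0.43  0.67 -0.81]
M [[0.102, 0.995, -0.001], [0.995, -0.102, 0.0], [0.0, -0.001, -1.0]]
cover (array([621.7,  -2.4]), array([289.3, 157.7]), 83.85, 8747) 0.09092100198535347
tilt [-0.      0.0002  0.0909]
bat (array([544.9, 399.9]), array([27.7, 98.5]), 87.73, 562) 0.056670145091130886
bat (array([545.9, 343. ]), array([27.2, 98.4]), 88.87, 550) 0.05660505194577037
bat (array([428.9, 402.3]), array([26.8, 98.5]), 89.21, 540) 0.0563536781028825
bat (array([430.9, 346.4]), array([96.2, 27.1]), 0.16, 518) 0.05633185593020196Traceback (most recent call last):
  File "<stdin>", line 2, in <module>
  File "cov.py", line 28, in stop
    m=big(((H<8)|(H>172))&(S>140)&(abs(W[...,0]-.42)<.04)&(abs(W[...,1]-.08)<.04)); P=W[m]; print("stop z",np.nanpercentile(P[:,2],[50,90]),"rect",rect(m&(W[...,2]>.085),W[...,:2]))
  File "h.py", line 27, in big
    n,l,s,_=cv2.connectedComponentsWithStats(m); return l==1+np.argmax(s[1:,4])
                                                             ~~~~~~~~~^^^^^^^^^
    return _wrapfunc(a, 'argmax', axis=axis, out=out, **kwds)
    return bound(*args, **kwds)
ValueError: attempt to get argmax of an empty sequence
```

Run:
```python
from cov import *
stop(bot.camera("scene"))
c=bot.camera("wrist"); cv2.imwrite("pics/w6.png",c["pixels"])
try: stop(c)
except Exception as e: print(e)
```

```text
stop z [0.09222413 0.09637508] rect (array([427. ,  98.8]), array([15.9,  7.1]), 13.14, 19)
stop z [0.09843407 0.09936065] rect (array([422.3,  82. ]), array([37.6, 38. ]), 20.75, 1720)
```

View pics/w6.png

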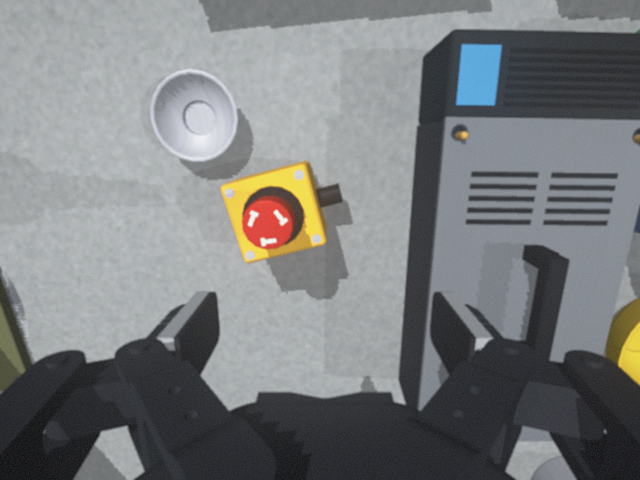

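Request:
carry_out(steps=[{"linear": [0.083,-0.77,0],"turn": [0,0,0]},{"linear": [0.083,-0.77,0],"turn": [0,0,0]},{"linear": [0.083,-0.77,0],"turn": [0,0,0]},{"linear": [0,0,1],"turn": [0,0,0]},{"linear": [0,0,1],"turn": [0,0,0]},{"linear": [0,0,0],"turn": [0,0,0]},{"linear": [0,0,0],"turn": [0,0,0]},{"linear": [0,0,0],"turn": [0,0,0]}])

```text
time: 61.55
tool_pos: [0.4244, 0.0814, 0.348]
tool_rot: [0.743, 0.669, 0.0, 0.0]
ft_force: [0.3, 0.1, -0.1]
opening: 0.999
grip_force: 0.0
```

Request:
carry_out(steps=[{"linear": [0.03,-0.1,1],"turn": [0,0,0]},{"linear": [0,0,1],"turn": [0,0,0]},{"linear": [0,0,1],"turn": [0,0,0]},{"linear": [0,0,0.7],"turn": [0,0,0]},{"linear": [0,0,0.7],"turn": [0,0,0]},{"linear": [0,0,0.65],"turn": [0,0,0]},{"linear": [0,0,0],"turn": [0,0,0]},{"linear": [0,0,0],"turn": [0,0,0]}])

```text
time: 62.22
tool_pos: [0.4223, 0.0823, 0.247]
tool_rot: [0.743, 0.67, 0.0, 0.0]
ft_force: [0.5, -0.5, 0.1]
opening: 1.0
grip_force: 0.0
```

Request:
carry_out(steps=[{"linear": [0,0,0],"turn": [0,0,0]},{"linear": [0,0,0],"turn": [0,0,0]},{"linear": [0,0,0],"turn": [0,0,0]},{"linear": [0,0,0],"turn": [0,0,0]},{"linear": [0,0,0],"turn": [0,0,0]},{"linear": [0,0,0],"turn": [0,0,0]},{"linear": [0,0,0],"turn": [0,0,0]},{"linear": [0,0,0],"turn": [0,0,0]}], hand=1, squeeze=50)

```text
time: 62.88
tool_pos: [0.4219, 0.0821, 0.2469]
tool_rot: [0.743, 0.67, 0.0, 0.0]
ft_force: [0.8, -0.7, 3.6]
opening: 0.453
grip_force: 50.4
```

Request:
carry_out(steps=[{"linear": [0,0,0],"turn": [0,0,0.14]},{"linear": [0,0,0],"turn": [0,0,0.14]},{"linear": [0,0,0],"turn": [0,0,0.14]},{"linear": [0,0,0],"turn": [0,0,0.14]},{"linear": [0,0,0],"turn": [0,0,0.14]},{"linear": [0,0,0],"turn": [0,0,0.14]},{"linear": [0,0,0],"turn": [0,0,0]},{"linear": [0,0,0],"turn": [0,0,0]}])

```text
time: 63.55
tool_pos: [0.4219, 0.0821, 0.2468]
tool_rot: [0.919, 0.394, 0.0, 0.0]
ft_force: [0.4, -0.1, 3.5]
opening: 0.449
grip_force: 50.6
```

Request:
carry_out(steps=[{"linear": [0,0,0],"turn": [0,0,0]},{"linear": [0,0,0],"turn": [0,0,0]},{"linear": [0,0,0],"turn": [0,0,0]},{"linear": [0,0,0],"turn": [0,0,0]},{"linear": [0,0,0],"turn": [0,0,0]},{"linear": [0,0,0],"turn": [0,0,0]},{"linear": [0,0,0],"turn": [0,0,0]},{"linear": [0,0,0],"turn": [0,0,0]}], hand=-1)

```text
time: 64.22
tool_pos: [0.4216, 0.0821, 0.2467]
tool_rot: [0.92, 0.393, -0.0, 0.0]
ft_force: [-0.6, -0.5, -0.2]
opening: 1.004
grip_force: 0.0
```

Request:
carry_out(steps=[{"linear": [0,0,-0.5],"turn": [0,0,0]},{"linear": [0,0,-1],"turn": [0,0,0]},{"linear": [0,0,-1],"turn": [0,0,0]},{"linear": [0,0,-1],"turn": [0,0,0]},{"linear": [0,0,-1],"turn": [0,0,0]},{"linear": [0,0,-1],"turn": [0,0,0]},{"linear": [0,0,-1],"turn": [0,0,0]},{"linear": [0,0,0],"turn": [0,0,0]}])

```text
time: 64.88
tool_pos: [0.4223, 0.0823, 0.3795]
tool_rot: [0.92, 0.393, 0.003, 0.0]
ft_force: [-0.0, -0.2, -0.3]
opening: 1.001
grip_force: 0.0
```

Run:
```python
from cov import *
state(); c=bot.camera("scene"); cv2.imwrite("pics/s7.png",c["pixels"]); stop(c)
c=bot.camera("top"); covst(c); crate(c); crbats(c)
```

```text
t 64.88 tcp [0.4223 0.0823 0.3795] F [-0.  -0.2 -0.3] open 1.001 grip 0.0 q [-0.1   0.5  -0.3   2.15  0.29  0.52 -1.38]
M [[0.691, 0.722, 0.006], [0.722, -0.692, 0.001], [0.005, 0.003, -1.0]]
stop z [0.09917189 0.10361674] rect (array([424. ,  92.3]), array([38.6, 14.7]), 30.37, 53)
cover (array([621.7,  -2.8]), array([287.7, 157.8]), 83.82, 8764) 0.09099876672057972
tilt [-0.      0.0004  0.0909]
rim (array([486.1, 373.9]), array([146.7, 250.1]), 88.55, 1073)
bat (array([544.9, 400.2]), array([29.1, 98.6]), 87.48, 565) 0.05655066591798685
bat (array([545.9, 343. ]), array([28.5, 98.4]), 88.91, 548) 0.05656289700877282
bat (array([428.7, 402.4]), array([26. , 98.9]), 88.88, 545) 0.056316211239727076
bat (array([431. , 345.4]), array([27.5, 96.5]), 87.71, 522) 0.05647776976414598
```

View pics/s7.png

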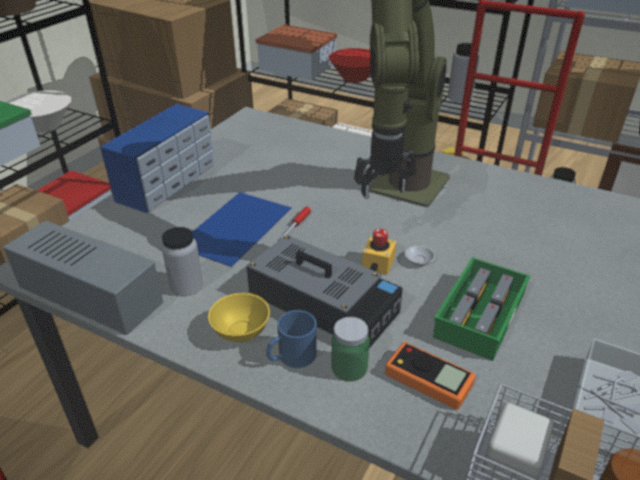

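The scene shows the stop popped up at (380,240), 7 mm higher than when latched. The cover is seated on the UPS at (315,275), and four batteries are in the crate at (485,300). I'm handing it in.

```bash
python3 -c "
from station import bot
print(bot.finish_job())"
```

```text
the job is handed in; nothing more can be done
None
```

I handed the job in at about 65 s of the 210 s allowed: all four batteries are in the crate, the cover is back on its pins, the stop has popped up, and no bystander was seen to move. The hand-in returned no verdict.

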